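Refit the washed lever of a flatbread press and thread its hinge pin

ROBOT

A 6-joint arm with a two-finger parallel gripper is mounted at the origin on the work surface. World frame = base frame: x ahead of the robot, y to its left, z up, the work surface at z = 0. Lengths are in m, angles in degrees, forces in N, time in s.
With the tool pointing down it reaches from about 0.25 to 0.725 m from the base axis. Payload 9.7 kg.
Tool frame: the origin (TCP) lies at the very end of the fingers, on their centre line; the grasp point (between the pads) lies 19 mm behind it; x points along the fingers, z is the direction in which the jaws open and shut, and the axes are right-handed (so a half turn about x gives the same grasp; the last joint's range is limited). The gripper opens to 85 mm and grips with 20 to 120 N. Pads are 22 mm wide; open, the fingers measure 114 mm over their backs; the gripper's body (76 mm by 85 mm) begins 54 mm behind the grasp point. The pads swing forward as they close: fully open they stand 13 mm farther back than shut.
Start: joints at [68.64, 4.979, 10.078, 95.1, 0, 90], TCP at [0.2, 0.512, 0.231] pointing down, gripper open.
Joint ranges: [-179.16, 179.16], [-48.56, 103.87], [-65.8, 70.77], [-126.05, 130.52], [-82.76, 87.17], [-180, 180]. Speed limits (degrees/s): [127.2, 127.2, 147.25, 180, 180, 180].

INTERFACE

Orientations are given as [roll, pitch, yaw] about the fixed x, y, z axes, in that order (R = Rz(yaw) Ry(pitch) Rx(roll)).
In Python, from workcell import sensors, vision, job_done gives the robot as it stands.
- The arm moves only by the tool carry_out, never from a script. Its argument "increments" is a list of rows, each a list of 7 numbers: the turn, a rotation vector about the tool's x, y, z in degrees, then the shift along the tool's x, y, z in mm, then the opening in per cent of the stroke, from 0 (shut) to 100 (fully open). A call has 1 to 12 rows; each row shifts and turns the commanded pose from where the row before left it, along the tool's axes as they then stand; what a row does not reach is not made up. A row lasts 1/8 s, in which the tool goes at most 62.5 mm and 10.7 degrees, less where a joint would pass 70% of its speed; a pose out of reach is approached as far as the arm can. A call is refused whole if a number of a shift passes 62.5 or a number of a turn 10.7, either way. A call with a gripper value outside its range is refused whole. The fingers move at their own pace and stop on an object; "squeeze" is the grip in N (left out, the last holds). Time passes only in rows, so rows that do not move let the fingers close. It gives the time, the measured TCP pose, the force and the opening at its end, in the units of the state.
- sensors.get_obs(): the state, without advancing time (a new reading comes with each control period).
- vision.camera(name): name is "scene" or "top" or "wrist"; returns the picture (384x512x3 uint8, red, green, blue); there is no depth.
- vision.calibration(name): a dict with "camera_matrix" (3x3 intrinsics, pixels), "extrinsics" (4x4, takes a point from world to camera coordinates); the wrist camera has in their place "mount" (4x4, takes a point from camera to tool coordinates, whose origin is the TCP and whose axes are the tool frame's). Camera axes: x right, y up, looking along -z (the intrinsics and any distortion apply to the point x, -y, -z); pixel columns grow to the right and rows downward; lengths in m; the calibration is good to about 2 mm. A picture is of the moment at which its call begins: read the wrist's pose just before it. calibration takes no time and is no camera call.
- job_done(): hands the job in, once; it reports no verdict.
The state is a dict: "time": time; "q": joint angles; "qd": joint speeds; "joint_efforts": joint torques, N m; "ee_pos": TCP position; "tcp_rot": TCP orientation; "wrist_force": force on the tool from outside, world axes, zero at the start; "torque": the same for the moment, N m; "opening": finger opening in m.
Only numpy, scipy, OpenCV 4.12 (cv2) and the standard library are available. Lean on these libraries where they do the work, as an engineer would, in place of code of your own. Each camera call takes 0.05 s, during which the arm holds its last target.

TASK

The lever of the flatbread press is back from washing: lay it over the press so that its fork straddles the lug, then thread the red-tabbed hinge pin through fork, lug and fork, from either side, until the tab is fully home against the fork, and let go. The lug stands a little higher than the resting fork, by an unknown amount, so lift the fork on the pin and find the lug's hole by feel; never force the pin, as the bushes are soft. Leave the other things on the counter alone.

Things in the scene. Friction and masses are not known exactly. Their poses are not given: they have to be found in the camera images.
- press: Flatbread press fixed to the counter, cast aluminium; round base and closed platens, 196 mm across. Origin under the platens' centre, on the counter; z up, x from the platens to the lug (away from the robot), y to the left. The upper platen's top is 43 mm up (thin ribs to 47 mm); at its centre stands a pressure rib 16 mm long (x), 34 mm wide, its top 62 mm up.
- press_rest (a point): Top of the lever rest, a 34 mm wide post on the press at x = 119 mm, y = 0, 62 mm up, just before the lug. The lever lies level on this rest and on the pressure rib, with the centre of its fork then straddling the lug, 68 mm above the counter, straight below press_pivot.
- press_pivot (a point): Centre of the lug's hole at the middle setting, at x = 150, y = 0, z = 76 mm of the press, same axes. The lug is a round knuckle, 40 mm in outer diameter and 20 mm thick (faces at y = +-10 mm), with a 17.5 mm hole along y at its centre. Its flat little crown is 20 mm above the hole's axis. Its neck goes down to a clamped slide.
- press_knob (a point): Black clamp knob at the far end of the press. It sets the bread thickness by raising or lowering the lug and is left clamped at an unknown setting: the real hole is up to 7 mm above or below press_pivot, which does not show it, so 1 to 15 mm above the holes of the resting fork. The lug does not give. Bearing faces are greased; the bushes are soft: 30 N from the pin on the press spoils them.
- lever_grip (a point): The loose steel lever, 0.34 to 0.53 kg, 344 mm long: a point on its bar near its balance point, half-way up; 20 mm up when it lies on the counter. x runs from the black grip to the fork, z up. The bar is 16 mm wide (y) and 12 mm high, from 143 mm behind this point (-x) to 61 mm ahead; the round grip, up to 40 mm thick, spans 140 to 224 mm behind it.
- lever_fork (a point): Point midway between the two holes of the lever's fork, 100 mm ahead (+x) of lever_grip, same axes. The fork's two round ears are 40 mm in outer diameter and 10 mm thick, inner faces at y = +-12.5, outer at +-22.5 mm, each with a 17.5 mm hole along y. A pin put through one ear can lift the fork with it; the lever then tips on the pressure rib, 150 mm from here.
- pin_grip (a point): The loose hinge pin, about 0.1 kg: centre of its red flat tab, 44 mm long (x), 30 mm wide (y), 16 mm thick (z). It lies flat, this point 8 mm above the counter; x points to the tip. When home, the tab's front face (22 mm ahead of this point) touches the outer face of a fork ear: this point is then 44.5 mm from lever_fork along the holes.
- pin_tip (a point): Tip of the pin, 76 mm ahead of pin_grip along x. From the tab's front face a plain steel shank 16 mm in diameter runs 50 mm, then a bevel 4 mm long narrows to 14 mm diameter at this end.
- lever: The lever as a whole: origin 20 mm below lever_grip.
- pin: The pin as a whole: origin 8 mm below pin_grip.
- sesame: closed glass jar of sesame, 60 mm across, 95 mm tall; a bystander to be left alone (origin at its underside).
- bowl: steel mixing bowl, 130 mm across, 55 mm tall; a bystander to be left alone (origin at its underside).
- scraper: bench scraper with a wooden handle, about 120 by 95 mm, lying flat; a bystander to be left alone (origin at its underside).
- brush: pastry brush with a wooden handle, lying flat; a bystander to be left alone (origin at its underside).
- washer: white nylon ring, 42 mm across, 6 mm thick, a spare, not needed; a bystander to be left alone (origin at its underside).
- bread0: baked flatbread on the tray; a bystander to be left alone (origin at its underside).
- bread1: baked flatbread on the tray; a bystander to be left alone (origin at its underside).
Things that resemble listed ones, but are neither listed nor needed, are in the scene too. Leave any green or white look-alike of the pin alone.

How it is judged:
By the outcome, as a careful person would: the job done as asked, in the order asked, and still so for the second after the job is handed in, with the robot touching nothing.
It also fails if it takes over 66 s, if anything falls off the work surface, if the arm or the gripper's body presses on something with over 40 N, if the wrist force passes 120 N, or if a joint passes its speed limit or range.

## Working session

There is one attempt and no reset: what is moved stays moved. The work goes in short steps, Python scripts to look and compute and a tool call to move; the robot and the scene stay as the last step left them, time stands still between calls to the robot, and variables do not carry over. Pictures are saved under pics/ and viewed, and the job is handed in when it is done.

Besides the shell and the picture viewer there is one more tool, called after "Call:" as name([rows], argument=value, ...), one row to a line, values as JSON. carry_out: Moves the arm, as the interface text tells. Its arguments: {"type":"object","properties":{"increments":{"type":"array"},"squeeze":{"type":"number"}},"required":["increments"]}

```bash
ls; mkdir -p pics; python3 - <<'E'
from workcell import sensors, vision
import cv2,numpy as np
print(sensors.get_obs())
for n in ["scene","top","wrist"]:
    im=vision.camera(n); cv2.imwrite(f"pics/a_{n}.png",im[:,:,::-1])
    c=vision.calibration(n)
    print(n,{k:np.round(v,4).tolist() if not isinstance(v,str) else v for k,v in c.items()})
E
```

```text
pics
{'time': 0.0, 'q': array([6.86396885e+01, 5.01039505e+00, 1.00347407e+01, 9.51010358e+01,
       2.43568266e-04, 9.00015353e+01]), 'qd': array([-0.08822721,  0.10292403,  0.02979075,  0.14817774,  0.08297716,
        0.03912255]), 'joint_efforts': array([ 6.99354077e-04, -5.20389247e+01,  4.64805365e+01,  1.63795991e-02,
        3.71464216e-05, -2.11090179e-05]), 'ee_pos': array([0.20023906, 0.51199687, 0.23059242]), 'tcp_rot': array([ 179.81956438,   89.92330947, -111.54228262]), 'wrist_force': array([ 0.32914446,  0.48162476, -0.6343953 ]), 'torque': array([-0.01946476,  0.01158272, -0.03044406]), 'opening': 0.08552084301893816}
scene {'camera_matrix': [[414.7218, 0.0, 253.0824], [0.0, 414.7218, 189.5927], [0.0, 0.0, 1.0]], 'extrinsics': [[0.5534, 0.8328, 0.0094, -0.3084], [-0.6353, 0.4149, 0.6513, 0.2892], [0.5386, -0.3664, 0.7587, -1.8803], [0.0, 0.0, 0.0, 1.0]]}
top {'camera_matrix': [[384.6951, 0.0, 255.4129], [0.0, 384.6951, 191.9321], [0.0, 0.0, 1.0]], 'extrinsics': [[0.0152, -0.9997, 0.0213, -0.0095], [0.9873, 0.0184, 0.1579, -0.572], [-0.1583, 0.0186, 0.9872, -1.1435], [0.0, 0.0, 0.0, 1.0]]}
wrist {'camera_matrix': [[341.3195, 0.0, 252.0753], [0.0, 341.3195, 193.1367], [0.0, 0.0, 1.0]], 'mount': [[-0.0001, 0.2899, -0.957, -0.1431], [-0.0006, 0.957, 0.2899, 0.0735], [1.0, 0.0006, 0.0001, -0.0004], [0.0, 0.0, 0.0, 1.0]]}
```

View pics/a_scene.png

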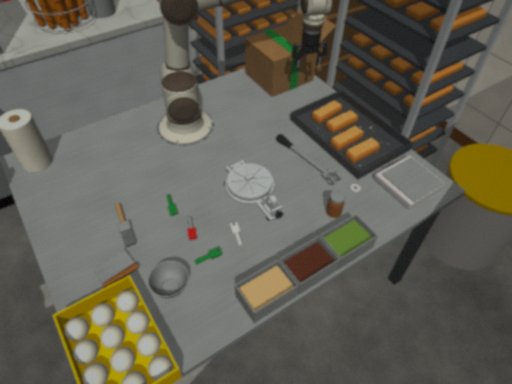

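View pics/a_top.png

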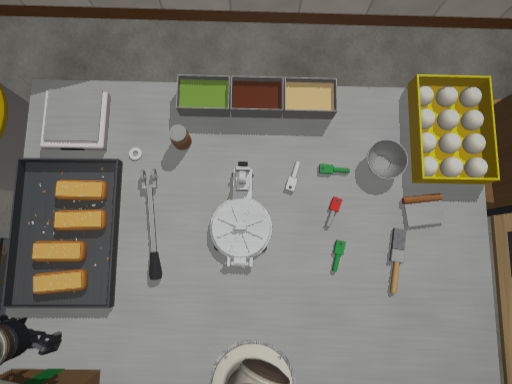

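View pics/a_wrist.png

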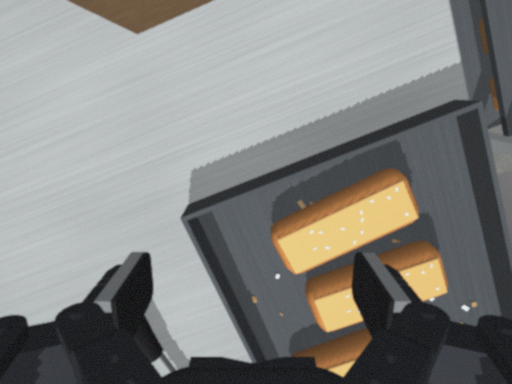

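The arm starts in the upper left of the top view. The lever lies at top (152,225) with its fork at (149,178). The press is at (241,228) with its lug at (242,180). Pin candidates in the top view are red (334,210), green (334,170), green (338,253) and white (293,177). By the description I choose red, and I'll check it in a close crop.

```bash
cat > h.py <<'E'
import numpy as np, cv2
from workcell import sensors, vision
from scipy.spatial.transform import Rotation as Ro
def cal(n,obs=None):
    c=vision.calibration(n); K=np.array(c["camera_matrix"])
    if n=="wrist":
        M=np.array(c["mount"]); T=np.eye(4); T[:3,:3]=Ro.from_euler('xyz',obs["tcp_rot"],degrees=True).as_matrix(); T[:3,3]=obs["ee_pos"]
        C=T@M
    else: C=np.linalg.inv(np.array(c["extrinsics"]))
    return K,C
def plane(cal,uv,z):
    K,C=cal; uv=np.atleast_2d(uv).astype(float)
    d=np.c_[(uv[:,0]-K[0,2])/K[0,0],-(uv[:,1]-K[1,2])/K[1,1],-np.ones(len(uv))]@C[:3,:3].T
    o=C[:3,3]; return o+d*((z-o[2])/d[:,2])[:,None]
def proj(cal,P):
    K,C=cal; P=np.atleast_2d(P); p=(P-C[:3,3])@C[:3,:3]
    return np.c_[K[0,2]+K[0,0]*p[:,0]/-p[:,2],K[1,2]-K[1,1]*p[:,1]/-p[:,2]]
E
python3 - <<'E'
import cv2,numpy as np
im=cv2.imread("pics/a_top.png")
a=cv2.resize(im[155:285,125:285],None,fx=4.5,fy=4.5,interpolation=cv2.INTER_CUBIC); cv2.imwrite("pics/c1.png",a)
a=cv2.resize(im[150:280,270:360],None,fx=4.5,fy=4.5,interpolation=cv2.INTER_CUBIC); cv2.imwrite("pics/c2.png",a)
E
```

```text
(no output)
```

View pics/c1.png

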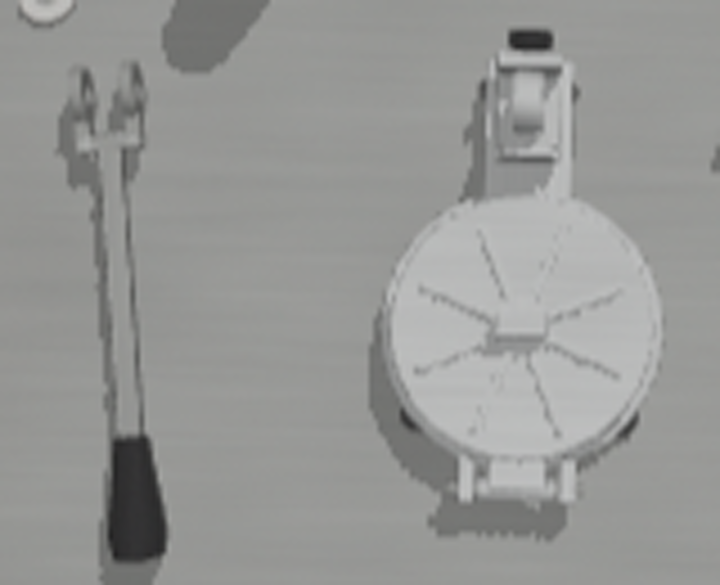

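View pics/c2.png

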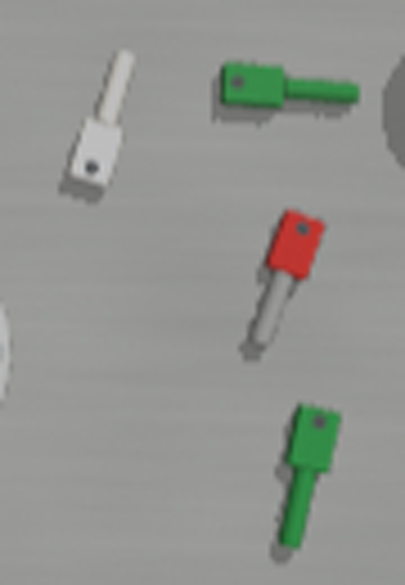

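The crops show the red tab at about (335.5,204) with its tip at (328,226). The lever's fork ears are at about (143–153,174), its grip ends at (155,278), and the press rib is at about (241,227). Next I'll turn these into positions.

```bash
python3 - <<'E'
from h import *
im=cv2.imread("pics/a_top.png"); c=cal("top")
f=lambda x,y,ox,oy:((x+.5)/4.5+ox-.5,(y+.5)/4.5+oy-.5)
hsv=cv2.cvtColor(im,cv2.COLOR_BGR2HSV)
m=((hsv[...,0]<8)|(hsv[...,0]>172))&(hsv[...,1]>130); m[:150]=0;m[280:]=0;m[:,:290]=0;m[:,365:]=0
ys,xs=np.nonzero(m); print("red",len(xs),xs.mean(),ys.mean()); P=plane(c,(xs.mean(),ys.mean()),.014)
print("tab",P, "tip",plane(c,f(262,343,270,150),.008))
for n,x,y,z in [("bar1",112,150,.026),("bar2",132,435,.026),("gripend",137,555,.025),("gripstart",132,437,.03),("earL",83,68,.04),("earR",132,65,.04),("rib c",519,322,.062),("crown",527,102,.096),("knob",530,38,.05)]:
    print(n,plane(c,f(x,y,125,155),z)[0])
# platen circle
g=cv2.cvtColor(im,cv2.COLOR_BGR2GRAY)
mm=(g>185).astype(np.uint8); mm[:,:205]=0;mm[:,275:]=0;mm[:190]=0;mm[270:]=0
print(mm.sum())
circ=cv2.HoughCircles(cv2.resize(g[185:275,200:285],None,fx=4,fy=4,interpolation=cv2.INTER_CUBIC),cv2.HOUGH_GRADIENT,1,200,param1=100,param2=30,minRadius=100,maxRadius=150)
print(circ)
x,y,r=circ[0][0]; print(plane(c,((x+.5)/4+200-.5,(y+.5)/4+185-.5),.04), r/4)
E
```

```text
red 117 335.017094017094 204.30769230769232
tab [[ 0.54209667 -0.25349951  0.014     ]] tip [[ 0.47395019 -0.23087582  0.008     ]]
bar1 [0.58168143 0.33146679 0.026     ]
bar2 [0.38617701 0.30653662 0.026     ]
gripend [0.30669365 0.29892711 0.025     ]
gripstart [0.38483538 0.30550832 0.03      ]
earL [0.63650715 0.35116159 0.04      ]
earR [0.63930049 0.31755719 0.04      ]
rib c [0.46450346 0.04537827 0.062     ]
crown [0.6073691  0.04254841 0.096     ]
knob [0.66168207 0.04224326 0.05      ]
934
[[[161.5 173.5 126.9]]]
[[0.46044355 0.04552655 0.04      ]] 31.725
```

```bash
cat >> h.py <<'E'
def cur():
    o=sensors.get_obs(); return Ro.from_euler('xyz',o["tcp_rot"],degrees=True).as_matrix(),o["ee_pos"],o
def Rdown(yaw):  # tool x down; tool z (jaws) at heading yaw deg
    z=np.array([np.cos(np.radians(yaw)),np.sin(np.radians(yaw)),0]); x=np.array([0,0,-1.]); y=np.cross(z,x)
    return np.c_[x,y,z]
def incr(R0,p0,R1,p1):
    rv=Ro.from_matrix(R0.T@R1).as_rotvec(degrees=True)
    print("turn(tool deg)",np.round(rv,2),"shift in start axes mm",np.round(R0.T@(np.array(p1)-p0)*1e3,1),"in end axes",np.round(R1.T@(np.array(p1)-p0)*1e3,1))
E
python3 - <<'E'
from h import *
R,p,o=cur(); print(np.round(R,3))
for yaw in (97.3,-82.7): incr(R,p,Rdown(yaw),[0.47,0.30,0.26])
E
```

```text
[[-0.    -0.931  0.364]
 [-0.001  0.364  0.931]
 [-1.    -0.    -0.001]]
turn(tool deg) [-2.866e+01 -6.000e-02 -1.000e-02] shift in start axes mm [ -29.2 -328.4  -99.3] in end axes [ -29.3 -240.6 -244.6]
turn(tool deg) [ 1.5134e+02 -2.0000e-02  8.0000e-02] shift in start axes mm [ -29.2 -328.4  -99.3] in end axes [-29.3 240.6 244.6]
```

```bash
python3 - <<'E'
from h import *
R,p,o=cur()
incr(R,p,Rdown(94),[0.43,0.17,0.28])
E
```

```text
turn(tool deg) [-2.536e+01 -6.000e-02 -1.000e-02] shift in start axes mm [ -49.  -338.5 -235. ] in end axes [ -49.3 -205.3 -357.3]
```

Call:
carry_out([
  [0,0,0,-6,-42.5,-29.5,100],
  [0,0,0,-6,-42.5,-29.5,100],
  [0,0,0,-6,-42.5,-29.5,100],
  [0,0,0,-6,-42.5,-29.5,100],
  [0,0,0,-6,-42.5,-29.5,100],
  [0,0,0,-6,-42.5,-29.5,100],
  [0,0,0,-6,-42.5,-29.5,100],
  [0,0,0,-6,-42.5,-29.5,100],
  [-8.5,0,0,0,0,0,100],
  [-8.5,0,0,0,0,0,100],
  [-8.5,0,0,0,0,0,100],
  [0,0,0,0,0,0,100],
])

```text
time: 1.65
ee_pos: [0.431, 0.1685, 0.2791]
tcp_rot: [105.3, 90.0, -160.6]
wrist_force: [-0.8, -0.0, -0.4]
opening: 0.0857
```

```bash
python3 - <<'E'
from h import *
R,p,o=cur(); np.savez("pics/w1.npz",**o); print(p,o["tcp_rot"],o["wrist_force"])
im=vision.camera("wrist"); cv2.imwrite("pics/w1.png",im[:,:,::-1])
cv2.imwrite("pics/w1b.png",cv2.resize(im[:,:,::-1],None,fx=1.5,fy=1.5,interpolation=cv2.INTER_CUBIC))
E
```

```text
[0.43098187 0.16851672 0.27911905] [ 105.28680447   89.98096772 -160.63714273] [-0.8391001  -0.00498877 -0.35129043]
```

View pics/w1b.png

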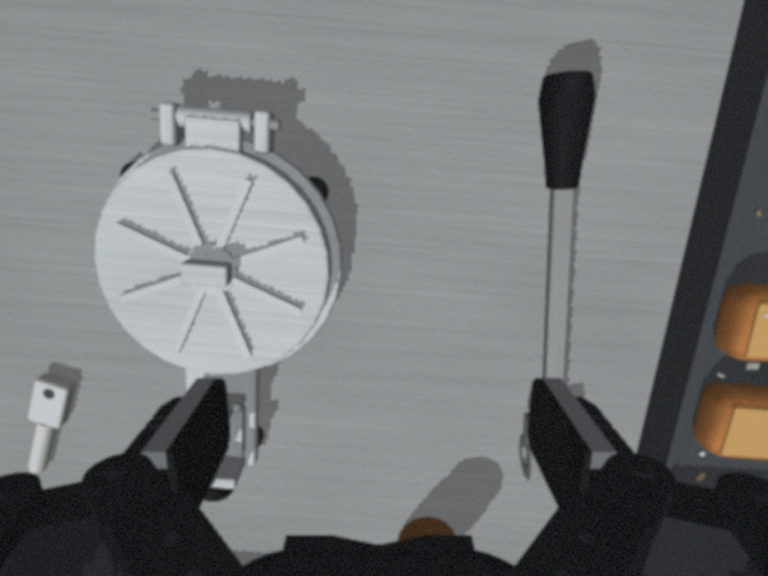

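```bash
python3 - <<'E'
from h import *
im=cv2.imread("pics/w1.png")
cv2.imwrite("pics/w1c.png",cv2.resize(im[40:260,340:420],None,fx=2.7*1,fy=2.7,interpolation=cv2.INTER_CUBIC))
g=cv2.cvtColor(im,cv2.COLOR_BGR2GRAY)
for r in (135,160,185,210,235): print(r,list(zip(range(360,390),g[r,360:390])))
cv2.imwrite("pics/w1d.png",cv2.resize(im[50:270,50:240],None,fx=2.7,fy=2.7,interpolation=cv2.INTER_CUBIC))
E
```

```text
135 [(360, np.uint8(147)), (361, np.uint8(146)), (362, np.uint8(147)), (363, np.uint8(146)), (364, np.uint8(145)), (365, np.uint8(134)), (366, np.uint8(110)), (367, np.uint8(89)), (368, np.uint8(101)), (369, np.uint8(124)), (370, np.uint8(136)), (371, np.uint8(141)), (372, np.uint8(143)), (373, np.uint8(143)), (374, np.uint8(141)), (375, np.uint8(140)), (376, np.uint8(140)), (377, np.uint8(141)), (378, np.uint8(143)), (379, np.uint8(143)), (380, np.uint8(142)), (381, np.uint8(129)), (382, np.uint8(110)), (383, np.uint8(107)), (384, np.uint8(111)), (385, np.uint8(126)), (386, np.uint8(143)), (387, np.uint8(148)), (388, np.uint8(147)), (389, np.uint8(148))]
160 [(360, np.uint8(147)), (361, np.uint8(145)), (362, np.uint8(146)), (363, np.uint8(143)), (364, np.uint8(135)), (365, np.uint8(114)), (366, np.uint8(96)), (367, np.uint8(99)), (368, np.uint8(125)), (369, np.uint8(137)), (370, np.uint8(143)), (371, np.uint8(144)), (372, np.uint8(146)), (373, np.uint8(143)), (374, np.uint8(145)), (375, np.uint8(142)), (376, np.uint8(145)), (377, np.uint8(143)), (378, np.uint8(144)), (379, np.uint8(
[... 1518 characters left out ...]
p.uint8(142)), (389, np.uint8(142))]
235 [(360, np.uint8(143)), (361, np.uint8(133)), (362, np.uint8(112)), (363, np.uint8(91)), (364, np.uint8(113)), (365, np.uint8(135)), (366, np.uint8(143)), (367, np.uint8(146)), (368, np.uint8(148)), (369, np.uint8(150)), (370, np.uint8(147)), (371, np.uint8(144)), (372, np.uint8(146)), (373, np.uint8(146)), (374, np.uint8(143)), (375, np.uint8(139)), (376, np.uint8(125)), (377, np.uint8(104)), (378, np.uint8(109)), (379, np.uint8(123)), (380, np.uint8(138)), (381, np.uint8(145)), (382, np.uint8(143)), (383, np.uint8(142)), (384, np.uint8(140)), (385, np.uint8(143)), (386, np.uint8(143)), (387, np.uint8(143)), (388, np.uint8(144)), (389, np.uint8(141))]
```

View pics/w1c.png

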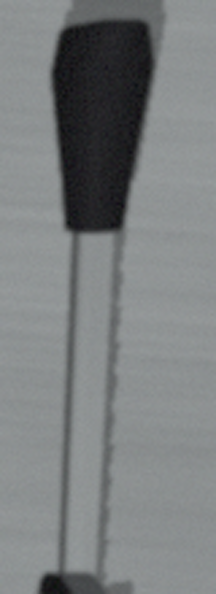

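View pics/w1d.png

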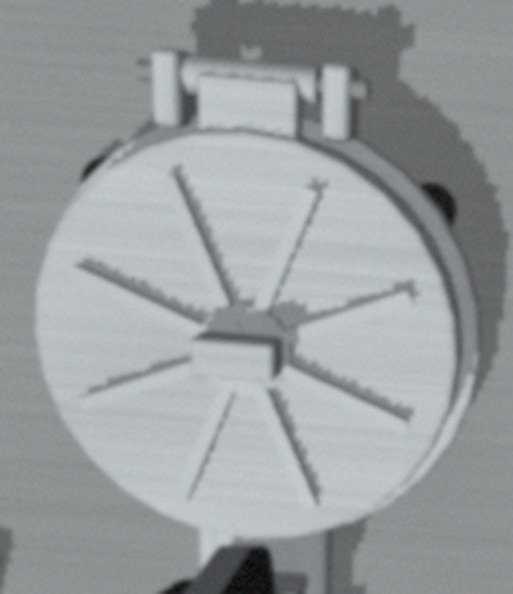

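```bash
python3 - <<'E'
from h import *
o=dict(np.load("pics/w1.npz")); c=cal("wrist",o)
L=[(368.6,135),(367.7,160),(366.6,185),(365.5,210),(364.3,235)];Rr=[(381.5,135),(380,160),(378.7,185),(377.3,210),(376,235)]
a=plane(c,L,.026);b=plane(c,Rr,.026);print(np.round(a,4),np.round(b,4))
m=(a+b)/2; k=np.polyfit(m[:,0],m[:,1],1); print("yaw",np.degrees(np.arctan(k[0])),"y(.52)",np.polyval(k,.52), "width",np.linalg.norm((b-a),axis=1).mean()*np.cos(np.arctan(k[0])))
print("gripstart",plane(c,(374,125.5),.03),"gripend",plane(c,(378,48.5),.02), plane(c,(378,48.5),.035))
f=lambda x,y:(50+(x+.5)/2.7-.5,50+(y+.5)/2.7-.5)
print("platen",plane(c,f(247,333),.043), plane(c,[f(36,333),f(458,333),f(247,128),f(247,538)],.043))
print("rib top corners",plane(c,[f(192,343),f(275,350),f(193,375),f(272,384)],.062))
print("hinge posts",plane(c,[f(165,55),f(336,70)],.043))
E
```

```text
[[0.3978 0.3003 0.026 ]
 [0.4269 0.3042 0.026 ]
 [0.4572 0.308  0.026 ]
 [0.4889 0.312  0.026 ]
 [0.5221 0.3161 0.026 ]] [[0.3967 0.3152 0.026 ]
 [0.4258 0.3187 0.026 ]
 [0.4562 0.3226 0.026 ]
 [0.4879 0.3265 0.026 ]
 [0.5211 0.3308 0.026 ]]
yaw 7.191423190444428 y(.52) 0.32326207652166583 width 0.014527050289057005
gripstart [[0.38635705 0.30323376 0.03      ]] gripend [[0.30476547 0.29678327 0.02      ]] [[0.30673292 0.29178521 0.035     ]]
platen [[0.4570161  0.04295969 0.043     ]] [[ 0.46329825 -0.04595219  0.043     ]
 [ 0.45073402  0.13187056  0.043     ]
 [ 0.37329402  0.04491192  0.043     ]
 [ 0.55259754  0.04073092  0.043     ]]
rib top corners [[0.45774161 0.0267783  0.062     ]
 [0.45830541 0.06006571 0.062     ]
 [0.47118969 0.02663904 0.062     ]
 [0.47275926 0.05863528 0.062     ]]
hinge posts [[0.34817497 0.01384071 0.043     ]
 [0.34901724 0.0799905  0.043     ]]
```

Wrist view (1.5x): the lever's black grip is at (567,130), its bar at (562,280), and the press rib at (207,272), with the lug partly hidden at (235,440). I put lever_grip at about (0.526, 0.324) with yaw 7.2°. Next is an oblique look at the lug from its right side, to check the pivot and hole.

```bash
python3 - <<'E'
from h import *
R,p,o=cur()
T=Ro.from_euler('x',45,degrees=True).as_matrix()@Rdown(90)
incr(R,p,Rdown(90),[.613,-.026,.16]); incr(Rdown(90),p,T,[.613,-.026,.16])
E
```

```text
turn(tool deg) [ 3.96 -0.   -0.02] shift in start axes mm [ 119.1 -168.2 -206.7] in end axes [ 119.1 -182.  -194.6]
turn(tool deg) [ -0. -45.   0.] shift in start axes mm [ 119.1 -182.  -194.6] in end axes [ -53.4 -182.  -221.8]
```

Call:
carry_out([
  [0,0,0,0,-33.6,-41.3,100],
  [0,0,0,0,-33.6,-41.3,100],
  [0,0,0,0,-33.6,-41.3,100],
  [0,0,0,0,-33.6,-41.3,100],
  [4,0,0,0,-33.6,-41.3,100],
  [0,-9,0,0,0,0,100],
  [0,-9,0,0,0,0,100],
  [0,-9,0,0,0,0,100],
  [0,-9,0,0,0,0,100],
  [0,-9,0,0,0,0,100],
  [0,0,0,42,0,-42,100],
  [0,0,0,42,0,-42,100],
])

```text
time: 3.2
ee_pos: [0.6136, -0.0258, 0.1584]
tcp_rot: [0.2, 45.0, 90.1]
wrist_force: [1.2, 0.3, -0.4]
opening: 0.0854
```

Call:
carry_out([
  [0,0,0,0,0,0,100],
  [0,0,0,0,0,0,100],
])

```text
time: 3.45
ee_pos: [0.6141, -0.0252, 0.1632]
tcp_rot: [-0.1, 45.0, 90.0]
wrist_force: [0.5, -0.2, 0.5]
opening: 0.0849
```

```bash
python3 - <<'E'
from h import *
R,p,o=cur(); np.savez("pics/w2.npz",**o); print(p,o["tcp_rot"],o["wrist_force"],o["q"])
im=vision.camera("wrist"); cv2.imwrite("pics/w2.png",im[:,:,::-1])
cv2.imwrite("pics/w2b.png",cv2.resize(im[:,:,::-1],None,fx=1.5,fy=1.5,interpolation=cv2.INTER_CUBIC))
E
```

```text
[ 0.61406376 -0.02519379  0.16315294] [-0.09571142 45.01895232 90.02167567] [ 0.52928991 -0.17829179  0.51049615] [-20.2569254   25.84212281  17.78280302 101.0445215   41.53364756
 -27.67649333]
```

View pics/w2b.png

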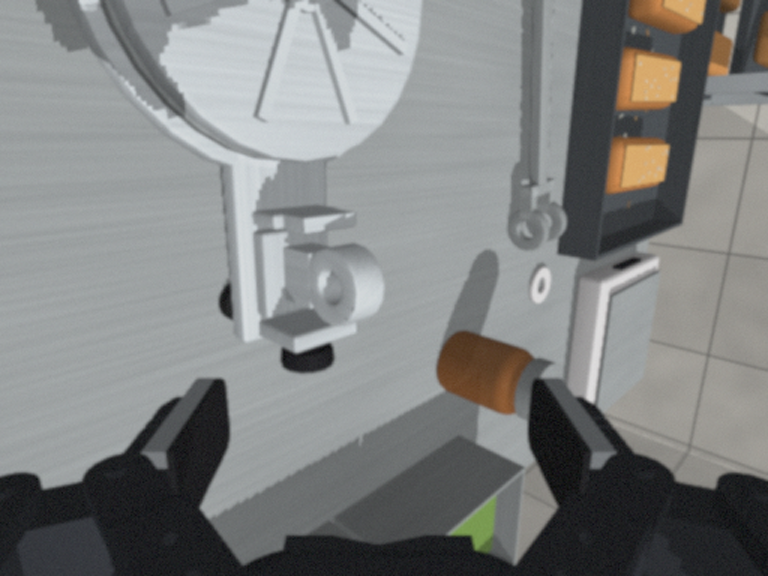

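The oblique wrist view shows the lug's hole at about (333,286) and the lever rest at (305,215). The lever's fork is at (535,222) and the washer at (540,285).

```bash
python3 - <<'E'
from h import *
im=cv2.imread("pics/w2.png")
cv2.imwrite("pics/w2c.png",cv2.resize(im[130:255,145:265],None,fx=4.7,fy=4.7,interpolation=cv2.INTER_CUBIC))
E
```

```text
(no output)
```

View pics/w2c.png

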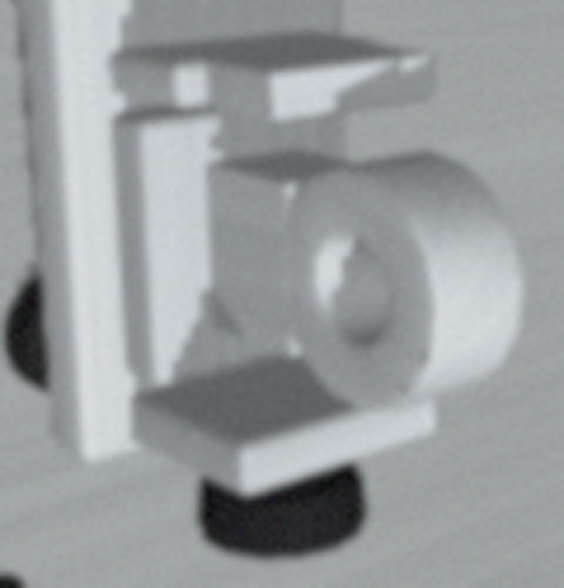

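```bash
python3 - <<'E'
from h import *
o=dict(np.load("pics/w2.npz")); c=cal("wrist",o)
f=lambda x,y:(145+(x+.5)/4.7-.5,130+(y+.5)/4.7-.5)
K,C=c
def plane_y(uv,y):
    d=C[:3,:3]@np.array([(uv[0]-K[0,2])/K[0,0],-(uv[1]-K[1,2])/K[1,1],-1]); s=(y-C[1,3])/d[1]; return C[:3,3]+s*d
for y in (.041,.043,.045):
    print(y,[np.round(plane_y(f(*q),y-.010),4) for q in [(352,289),(364,285)]])
for h in (0,.007,-.007):
  P=[[.612,.033,.076+h]]; t=np.linspace(0,2*np.pi,5)[:4]
  pts=[(.612+.02*np.cos(a),.033,.076+h+.02*np.sin(a)) for a in t]+P
  q=proj(c,pts); print(h,np.round((q+.5-[145,130])*4.7,0).tolist())
R,p,o=cur()
incr(R,p,Rdown(90),[.57,.043,.24])
E
```

```text
0.041 [array([0.6139, 0.031 , 0.072 ]), array([0.6126, 0.031 , 0.075 ])]
0.043 [array([0.6148, 0.033 , 0.0696]), array([0.6135, 0.033 , 0.0726])]
0.045 [array([0.6157, 0.035 , 0.0671]), array([0.6144, 0.035 , 0.0702])]
0 [[381.0, 398.0], [464.0, 307.0], [375.0, 158.0], [300.0, 257.0], [378.0, 281.0]]
0.007 [[409.0, 409.0], [497.0, 317.0], [405.0, 164.0], [327.0, 265.0], [407.0, 290.0]]
-0.007 [[353.0, 388.0], [433.0, 297.0], [346.0, 151.0], [275.0, 249.0], [350.0, 272.0]]
turn(tool deg) [ 0.17 44.94  0.13] shift in start axes mm [ -5.7  44.1 102.3] in end axes [-76.2  44.5  68.3]
```

Call:
carry_out([
  [0,0,0,-3,22,51,100],
  [0,0,0,-3,22,51,100],
  [0,9,0,0,0,0,100],
  [0,9,0,0,0,0,100],
  [0,9,0,0,0,0,100],
  [0,9,0,0,0,0,100],
  [0,9,0,0,0,0,100],
  [0,0,0,0,0,0,100],
  [0,0,0,0,0,0,100],
])

```text
time: 4.62
ee_pos: [0.5696, 0.0428, 0.2387]
tcp_rot: [-42.4, 89.8, 47.8]
wrist_force: [-0.7, 1.0, -0.6]
opening: 0.0855
```

```bash
python3 - <<'E'
from h import *
R,p,o=cur(); np.savez("pics/w3.npz",**o); print(p,o["tcp_rot"],o["wrist_force"])
im=vision.camera("wrist"); cv2.imwrite("pics/w3.png",im[:,:,::-1])
cv2.imwrite("pics/w3b.png",cv2.resize(im[:,:,::-1],None,fx=1.5,fy=1.5,interpolation=cv2.INTER_CUBIC))
cv2.imwrite("pics/w3c.png",cv2.resize(im[80:300,180:330,::-1],None,fx=2.7,fy=2.7,interpolation=cv2.INTER_CUBIC))
E
```

```text
[0.56956689 0.04283777 0.23865129] [-42.38465691  89.80411003  47.76789537] [-0.73776057  1.02622503 -0.57144919]
```

View pics/w3b.png

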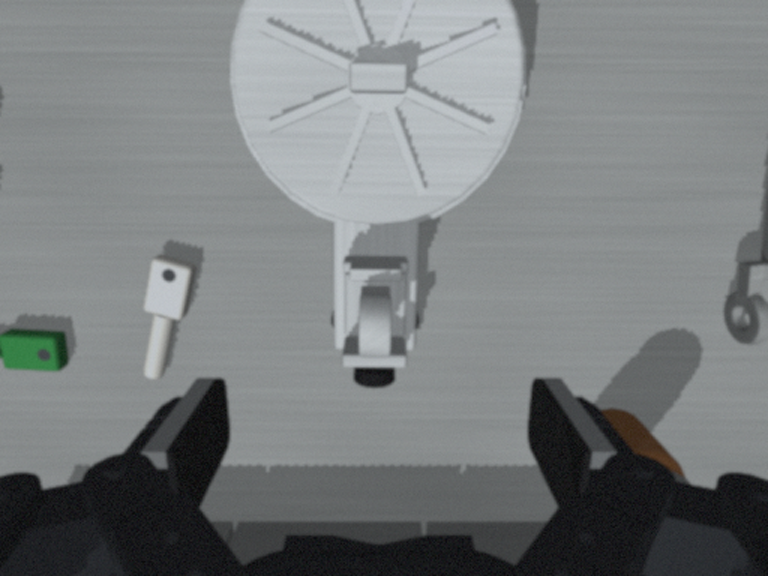

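View pics/w3c.png

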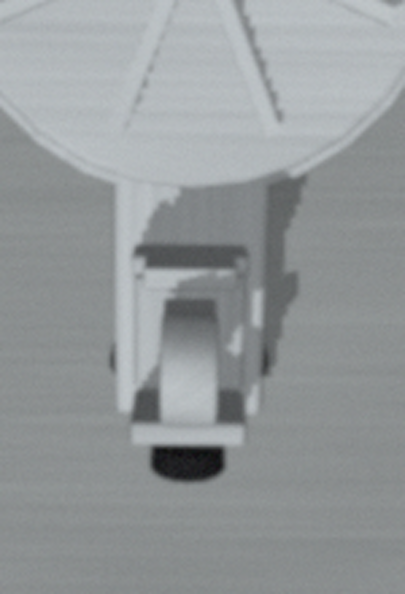

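```bash
python3 - <<'E'
from h import *
o=dict(np.load("pics/w3.npz")); c=cal("wrist",o)
im=cv2.imread("pics/w3.png",0)
for r in (205,212,219,226): print(r,im[r,230:268].tolist())
f=lambda x,y:(180+(x+.5)/2.7-.5,80+(y+.5)/2.7-.5)
g=lambda x,y:((x+.5)/1.5-.5,(y+.5)/1.5-.5)
for n,q,z in [("lug",f(188,350),.093),("lugfar",f(189,420),.085),("lug l",f(160,370),.093),("lug r",f(217,370),.093),("restL",f(136,258),.062),("restR",f(248,258),.062),("rib",g(378.5,78),.062),("ribL",g(350,78),.062),("ribR",g(407,78),.062),("platL",g(231,78),.04),("platR",g(525,78),.04),("knob",f(187,465),.05),("arml",f(118,300),.03),("armr",f(263,300),.03)]:
    print(n,np.round(plane(c,q,z)[0],4))
E
```

```text
205 [168, 175, 182, 185, 183, 185, 182, 179, 174, 153, 134, 130, 128, 130, 129, 129, 128, 123, 126, 124, 124, 125, 124, 127, 124, 124, 122, 121, 122, 117, 116, 122, 128, 125, 128, 139, 157, 174]
212 [168, 175, 182, 184, 183, 184, 181, 177, 159, 149, 155, 162, 163, 162, 162, 162, 164, 161, 161, 161, 158, 159, 158, 158, 155, 154, 158, 155, 151, 143, 129, 123, 126, 129, 125, 130, 131, 137]
219 [169, 176, 182, 177, 164, 137, 127, 128, 132, 154, 176, 186, 185, 184, 186, 184, 184, 187, 184, 185, 183, 179, 177, 179, 179, 178, 177, 176, 173, 160, 142, 128, 127, 124, 127, 125, 127, 126]
226 [114, 86, 80, 81, 80, 78, 84, 86, 105, 152, 182, 186, 187, 191, 190, 190, 189, 186, 186, 185, 188, 187, 191, 190, 190, 187, 187, 184, 182, 165, 130, 93, 84, 83, 84, 83, 81, 84]
lug [0.5989 0.0402 0.093 ]
lugfar [0.6277 0.0405 0.085 ]
lug l [0.606  0.0309 0.093 ]
lug r [0.606  0.0499 0.093 ]
restL [0.5752 0.0215 0.062 ]
restR [0.5751 0.0615 0.062 ]
rib [0.4648 0.0426 0.062 ]
ribL [0.4648 0.0261 0.062 ]
ribR [0.4647 0.0591 0.062 ]
platL [ 0.4629 -0.0486  0.04  ]
platR [0.4624 0.1334 0.04  ]
knob [0.6627 0.0396 0.05  ]
arml [0.6004 0.0121 0.03  ]
armr [0.6003 0.0698 0.03  ]
```

Lug centre (w3b) at about (375,320) gives y≈0.040, and the rib at (378,77) gives y≈0.0426. So the press yaw is about −0.9° and the pivot is at about (0.6135, 0.0402). The hole height looks like about 0.0745, which I'll treat only as a hint. Next I go to the lever.

```bash
python3 - <<'E'
from h import *
R,p,o=cur()
incr(R,p,Rdown(97.2),[.526,.324,.10])
E
```

```text
turn(tool deg) [-7.1   0.12  0.09] shift in start axes mm [138.6  43.2 281.5] in end axes [138.1   7.8 285. ]
```

Call:
carry_out([
  [0,0,0,8,8.6,56.3,100],
  [0,0,0,8,8.6,56.3,100],
  [0,0,0,8,8.6,56.3,100],
  [0,0,0,8,8.6,56.3,60],
  [0,0,0,8,8.6,56.3,60],
  [0,0,0,50,0,0,60],
  [-7.1,0,0,48,0,0,60],
  [0,0,0,0,0,0,60],
  [0,0,0,0,0,0,60],
  [0,0,0,0,0,0,60],
])

```text
time: 5.92
ee_pos: [0.527, 0.3242, 0.1018]
tcp_rot: [-60.9, 89.8, 36.2]
wrist_force: [-0.6, 0.3, 0.3]
opening: 0.0512
```

```bash
python3 - <<'E'
from h import *
R,p,o=cur(); np.savez("pics/w4.npz",**o); print(p,o["tcp_rot"],o["wrist_force"],o["opening"]); incr(R,p,Rdown(97.2),[.526,.324,.005])
im=vision.camera("wrist"); cv2.imwrite("pics/w4.png",im[:,:,::-1])
cv2.imwrite("pics/w4b.png",cv2.resize(im[:,:,::-1],None,fx=1.5,fy=1.5,interpolation=cv2.INTER_CUBIC))
c=cal("wrist",o); print(proj(c,[p,[.526,.324,.026],[.386,.305,.026],p+R@[0,0,.03],p-R@[0,0,.03]])*1.5)
E
```

```text
[0.52698127 0.32417887 0.10175768] [-60.92151347  89.77328982  36.18787902] [-0.64274041  0.34702226  0.26883117] 0.051161651327397015
turn(tool deg) [-0.09  0.11  0.2 ] shift in start axes mm [96.8  1.3 -0.2] in end axes [96.8  1.  -0.1]
[[380.00262898 383.75895035]
 [378.95123685 302.85297564]
 [374.76843237 -60.04764262]
 [477.0047961  383.70294482]
 [283.00481483 383.81495337]]
```

View pics/w4b.png

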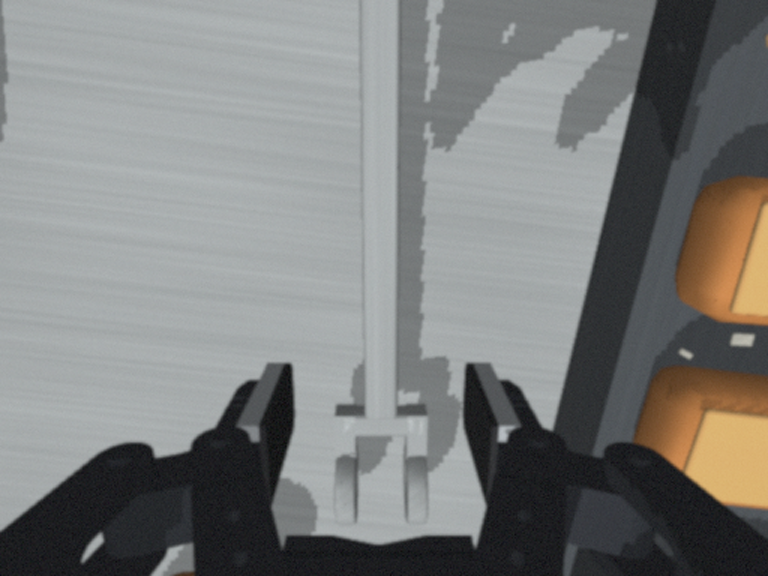

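```bash
python3 - <<'E'
from h import *
o=dict(np.load("pics/w4.npz")); c=cal("wrist",o); R=Ro.from_euler('xyz',o["tcp_rot"],degrees=True).as_matrix();p=o["ee_pos"]
ax=-R[:,1]; g=lambda x,y:((x+.5)/1.5-.5,(y+.5)/1.5-.5)
for n,q,z in [("yoke back edge top",(381,417),.026),("yoke",(381,417),.03),("yoke",(381,417),.036),("ear bottom",(417,523),.03),("ear bottom",(417,523),.02),("ear top",(417,456),.038)]:
    P=plane(c,g(*q),z)[0]; print(n,z,P,(P-p)@ax*1e3)
E
```

```text
yoke back edge top 0.026 [0.58349898 0.33204051 0.026     ] 56.79385149643453
yoke 0.03 [0.58111855 0.33171357 0.03      ] 54.405110506935564
yoke 0.036 [0.57754791 0.33122315 0.036     ] 50.821999022687066
ear bottom 0.03 [0.63957334 0.35755184 0.03      ] 115.60790283186236
ear bottom 0.02 [0.64824822 0.35957317 0.02      ] 124.43161743146418
ear top 0.038 [0.59483841 0.3503922  0.038     ] 70.35874523063562
```

Call:
carry_out([
  [0,0,0,40,0,0,60],
  [0,0,0,40,0,0,60],
  [0,0,0,16.5,0,0,60],
  [0,0,0,0,0,0,60],
  [0,0,0,0,0,0,5],
  [0,0,0,0,0,0,5],
  [0,0,0,0,0,0,5],
  [0,0,0,0,0,0,5],
], squeeze=60)

```text
time: 6.98
ee_pos: [0.5266, 0.3244, 0.0044]
tcp_rot: [-69.3, 89.8, 28.0]
wrist_force: [0.3, -0.8, 6.2]
opening: 0.0147
```

Call:
carry_out([
  [0,0,0,-20,0,0,5],
  [0,0,0,-40,0,0,5],
  [0,0,0,-50,0,0,5],
  [0,0,0,-42,0,0,5],
  [0,0,0,0,0,0,5],
  [0,0,0,0,0,0,5],
])

```text
time: 7.72
ee_pos: [0.5252, 0.3237, 0.1533]
tcp_rot: [113.6, 89.9, -149.1]
wrist_force: [0.3, -0.7, -5.6]
opening: 0.0147
```

```bash
python3 - <<'E'
from h import *
R,p,o=cur(); np.savez("pics/w5.npz",**o); print(p,o["tcp_rot"],o["wrist_force"],o["torque"],o["opening"]); incr(R,p,Rdown(89.1),[.5135,.0418,.155])
im=vision.camera("wrist"); cv2.imwrite("pics/w5.png",im[:,:,::-1])
cv2.imwrite("pics/w5b.png",cv2.resize(im[:,:,::-1],None,fx=1.5,fy=1.5,interpolation=cv2.INTER_CUBIC))
E
```

```text
[0.52520429 0.32370272 0.15326284] [ 113.63424309   89.91227446 -149.1247012 ] [ 0.29125443 -0.69787541 -5.55704613] [ 0.00198806  0.10845685 -0.02012637] 0.014662778877969742
turn(tool deg) [ 8.14 -0.04 -0.08] shift in start axes mm [  -1.5   47.1 -278.2] in end axes [  -1.7    7.3 -282.1]
```

View pics/w5b.png

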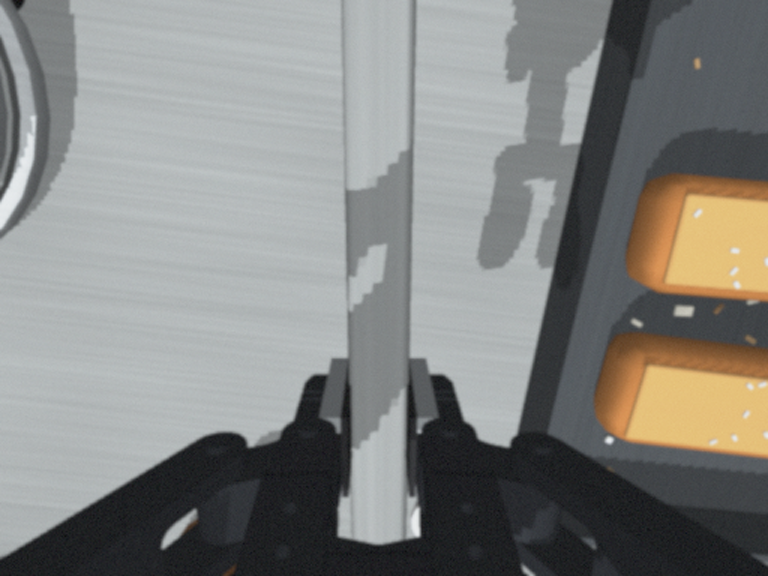

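Call:
carry_out([
  [0,0,0,-1,7.8,-46.3,5],
  [0,0,0,-1,7.8,-46.3,5],
  [0,0,0,0,7.8,-46.3,5],
  [0,0,0,0,7.8,-46.3,5],
  [0,0,0,0,7.8,-46.3,5],
  [0,0,0,0,7.8,-46.3,5],
  [4.2,0,0,0,0,0,5],
  [4.2,0,0,0,0,0,5],
  [0,0,0,0,0,0,5],
  [0,0,0,0,0,0,5],
  [0,0,0,0,0,0,5],
])

```text
time: 9.15
ee_pos: [0.514, 0.0426, 0.156]
tcp_rot: [94.1, 90.0, -177.0]
wrist_force: [-0.3, 0.5, -4.7]
opening: 0.0147
```

```bash
python3 - <<'E'
from h import *
R,p,o=cur(); np.savez("pics/w6.npz",**o); print(p,o["tcp_rot"],o["wrist_force"],o["torque"],o["opening"]); print("heading",np.degrees(np.arctan2(R[1,2],R[0,2]))); incr(R,p,Rdown(88.8),[.5135,.042,.0524])
for n in("wrist","scene","top"):
  im=vision.camera(n)[:,:,::-1]; cv2.imwrite(f"pics/w6_{n}.png",im)
im=cv2.imread("pics/w6_wrist.png");cv2.imwrite("pics/w6b.png",cv2.resize(im,None,fx=1.5,fy=1.5,interpolation=cv2.INTER_CUBIC))
im=cv2.imread("pics/w6_scene.png")[140:240,190:310];a=cv2.resize(im,None,fx=5,fy=5,interpolation=cv2.INTER_CUBIC);cv2.imwrite("pics/w6c.png",a)
im=cv2.imread("pics/w6_top.png")[150:290,190:300];a=cv2.resize(im,None,fx=4,fy=4,interpolation=cv2.INTER_CUBIC);cv2.imwrite("pics/w6d.png",a)
E
```

```text
[0.51402993 0.04262599 0.15595149] [  94.11559484   89.96099364 -176.97128187] [-0.31604323  0.47125677 -4.67633277] [0.02314873 0.09793943 0.01421446] 0.014669588134395836
heading 88.91312424572989
turn(tool deg) [ 0.11 -0.   -0.04] shift in start axes mm [103.6   0.4  -0.6] in end axes [103.6   0.5  -0.6]
```

View pics/w6b.png

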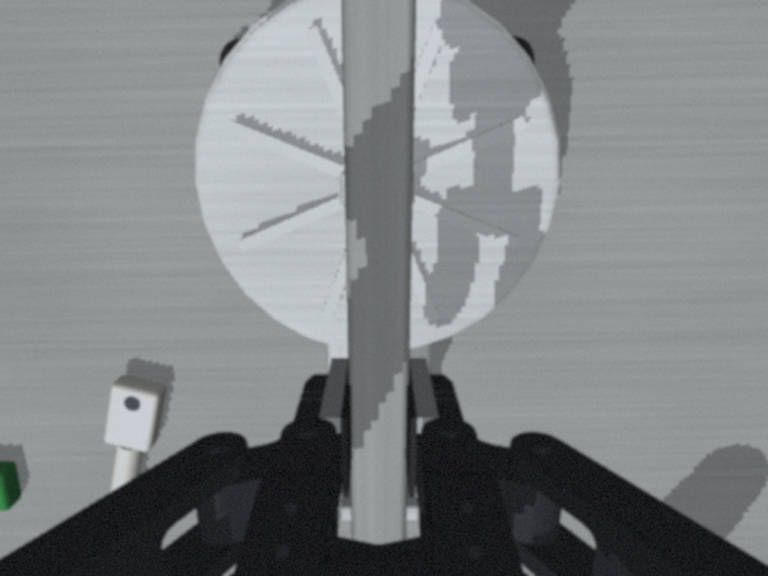

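View pics/w6c.png

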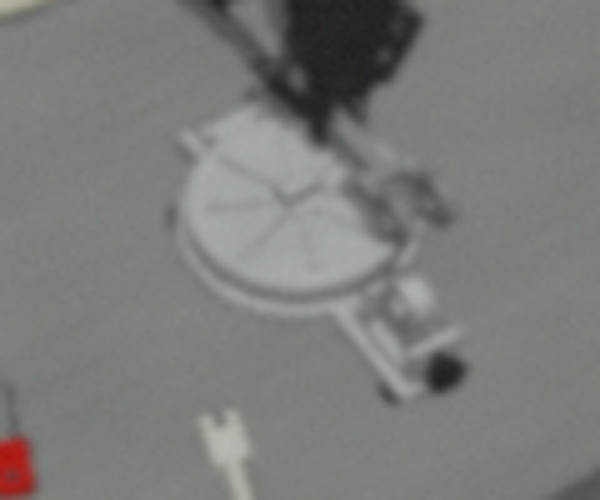

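View pics/w6d.png

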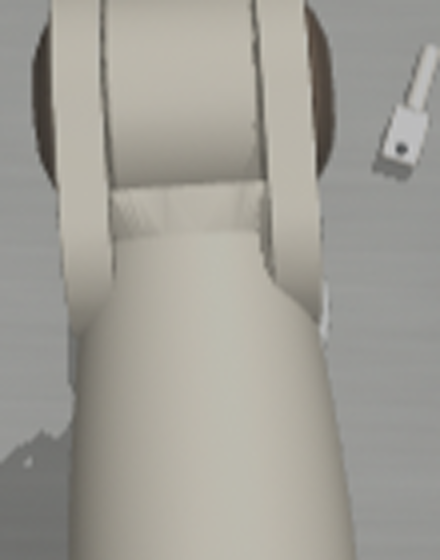

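Call:
carry_out([
  [0,0,0,25,0.2,-0.5,5],
  [0,0,0,25,0,0,5],
  [0,0,0,10,0,0,5],
  [0,0,0,10,0,0,5],
  [0,0,0,8,0,0,5],
  [0,0,0,0,0,0,5],
  [0,0,0,0,0,0,5],
])

```text
time: 10.18
ee_pos: [0.5143, 0.042, 0.0789]
tcp_rot: [-85.6, 90.0, 3.3]
wrist_force: [0.3, -0.0, -4.7]
opening: 0.0149
```

```bash
python3 - <<'E'
from h import *
R,p,o=cur(); np.savez("pics/w7.npz",**o); print(p,o["tcp_rot"],o["wrist_force"],o["torque"],o["opening"])
for n in("wrist","scene"):
  im=vision.camera(n)[:,:,::-1]; cv2.imwrite(f"pics/w7_{n}.png",im)
im=cv2.imread("pics/w7_wrist.png");cv2.imwrite("pics/w7b.png",cv2.resize(im,None,fx=1.5,fy=1.5,interpolation=cv2.INTER_CUBIC))
im=cv2.imread("pics/w7_scene.png")[140:240,190:310];a=cv2.resize(im,None,fx=5,fy=5,interpolation=cv2.INTER_CUBIC);cv2.imwrite("pics/w7c.png",a)
E
```

```text
[0.51428382 0.04196799 0.07889983] [-85.55347871  89.95758403   3.28655779] [ 0.29063522 -0.00488403 -4.66936232] [0.01513019 0.05188669 0.01800188] 0.014883624522713296
```

View pics/w7c.png

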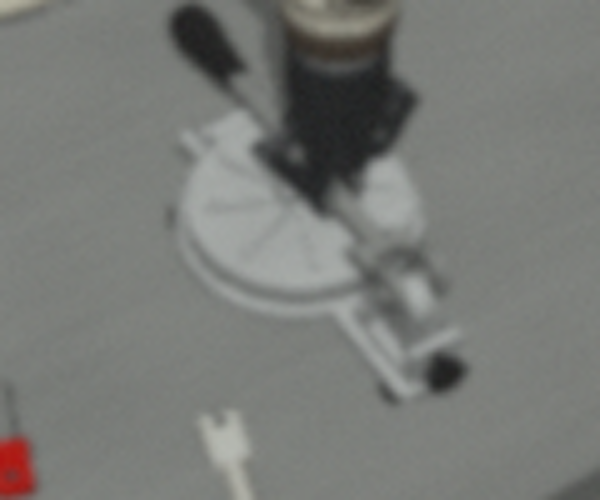

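View pics/w7b.png

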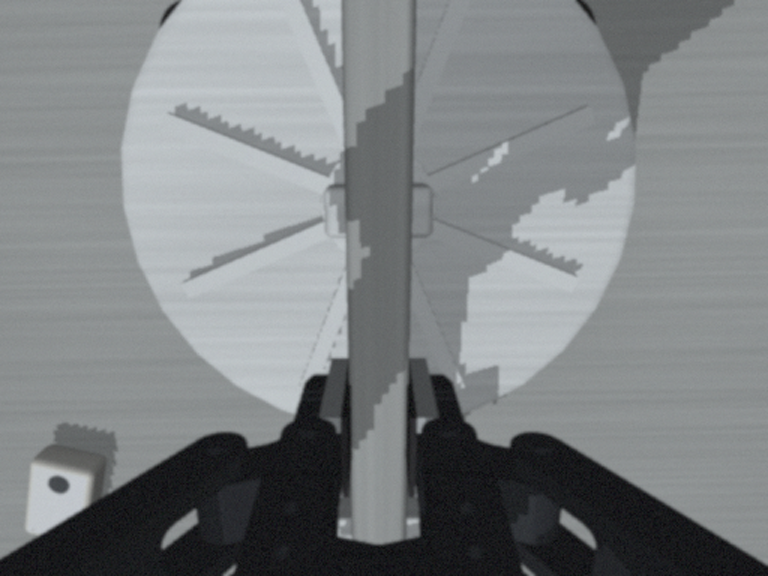

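The rib is centred under the bar (378 vs 379.5). In the scene view the fork straddles the lug with no contact force, so I lower further.

Call:
carry_out([
  [0,0,0,10,0,0,5],
  [0,0,0,8,0,0,5],
  [0,0,0,4,0,0,5],
  [0,0,0,2,0,0,5],
  [0,0,0,0,0,0,5],
  [0,0,0,0,0,0,5],
])

```text
time: 11.02
ee_pos: [0.5142, 0.042, 0.0546]
tcp_rot: [-81.4, 90.0, 7.4]
wrist_force: [0.4, 0.7, -4.5]
opening: 0.0149
```

Call:
carry_out([
  [0,0,0,1,0,0,5],
  [0,0,0,1,0,0,5],
  [0,0,0,0,0,0,5],
  [0,0,0,0,0,0,5],
])

```text
time: 11.52
ee_pos: [0.5141, 0.042, 0.0525]
tcp_rot: [-78.7, 90.0, 10.1]
wrist_force: [0.2, -0.1, -4.2]
opening: 0.0145
```

Call:
carry_out([
  [0,0,0,0.7,0,0,5],
  [0,0,0,0.7,0,0,5],
  [0,0,0,0,0,0,5],
  [0,0,0,0,0,0,5],
])

```text
time: 12.02
ee_pos: [0.5141, 0.0419, 0.0524]
tcp_rot: [-84.0, 89.9, 4.9]
wrist_force: [-5.9, -0.0, 9.4]
opening: 0.0145
```

Call:
carry_out([
  [0,0,0,-1,0,0,5],
  [0,0,0,0,0,0,60],
  [0,0,0,0,0,0,60],
  [0,0,0,0,0,0,60],
  [0,0,0,-30,0,0,60],
  [0,0,0,-50,0,0,60],
  [0,0,0,-50,0,0,100],
  [0,0,0,-40,0,0,100],
  [0,0,0,0,0,0,100],
])

```text
time: 13.15
ee_pos: [0.5153, 0.042, 0.2253]
tcp_rot: [-84.2, 89.7, 4.7]
wrist_force: [-0.9, 0.6, -0.4]
opening: 0.0855
```

```bash
python3 - <<'E'
from h import *
R,p,o=cur(); print(p,o["tcp_rot"],o["wrist_force"],o["opening"])
T=Ro.from_euler('x',45,degrees=True).as_matrix()@Rdown(90)
incr(R,p,Rdown(90),[.613,-.026,.22]); incr(T,p,T,[.613,-.026,.163])
E
```

```text
[0.51528711 0.04203188 0.22530846] [-84.16981445  89.68427691   4.66796553] [-0.894702    0.61670135 -0.422435  ] 0.08547648803772555
turn(tool deg) [-1.16  0.03  0.31] shift in start axes mm [  5.8 -99.  -66. ] in end axes [  5.3 -97.7 -68. ]
turn(tool deg) [0. 0. 0.] shift in start axes mm [ -4.  -97.7 -92.2] in end axes [ -4.  -97.7 -92.2]
```

```bash
python3 - <<'E'
from h import *
R,p,o=cur()
T=Ro.from_euler('x',65,degrees=True).as_matrix()@Rdown(90)
incr(R,p,Rdown(90),[.6115,-.09,.225]); p2=[.6115,-.09,.225]; incr(T,np.array(p2),T,[.6115,-.085,.13])
E
```

```text
turn(tool deg) [-1.16  0.03  0.31] shift in start axes mm [   0.8  -98.9 -130.1] in end axes [   0.3  -96.2 -132. ]
turn(tool deg) [0. 0. 0.] shift in start axes mm [ 44.7  -0.  -84. ] in end axes [ 44.7  -0.  -84. ]
```

Call:
carry_out([
  [0,0,0,0,-32.9,-43.4,100],
  [0,0,0,0,-32.9,-43.4,100],
  [-1.2,0,0.3,0,-32.9,-43.4,100],
  [0,-10.6,0,0,0,0,100],
  [0,-10.6,0,0,0,0,100],
  [0,-10.6,0,0,0,0,100],
  [0,-10.6,0,0,0,0,100],
  [0,-10.6,0,0,0,0,100],
  [0,-10.6,0,0,0,0,100],
  [0,-1.4,0,22,0,-42,100],
  [0,0,0,22,0,-42,100],
  [0,0,0,0,0,0,100],
])

```text
time: 14.65
ee_pos: [0.6082, -0.0864, 0.123]
tcp_rot: [0.8, 24.8, 90.4]
wrist_force: [-0.2, 0.8, 0.7]
opening: 0.0852
```

```bash
python3 - <<'E'
from h import *
R,p,o=cur(); np.savez("pics/w8.npz",**o); print(p,o["tcp_rot"],o["wrist_force"],o["qd"])
im=vision.camera("wrist")[:,:,::-1]; cv2.imwrite("pics/w8.png",im)
cv2.imwrite("pics/w8b.png",cv2.resize(im,None,fx=1.5,fy=1.5,interpolation=cv2.INTER_CUBIC))
E
```

```text
[ 0.60823262 -0.08635949  0.12297552] [ 0.76210351 24.78968389 90.37173486] [-0.19739257  0.81124526  0.71375292] [ 0.14053495 -3.74058325  4.86604267  4.49288055  0.67495038 -0.07591418]
```

View pics/w8b.png

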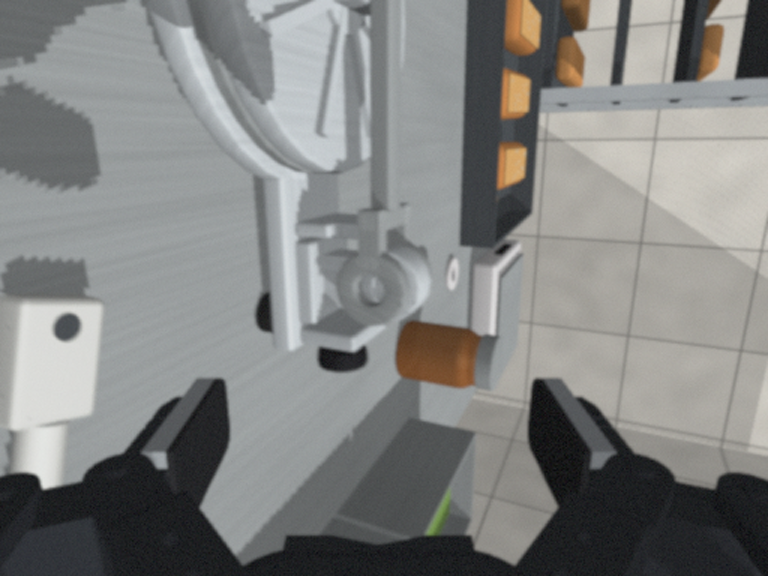

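The lever now lies over the press. The near ear is at (372,288) and straddles the lug at (405,285). Next I zoom in.

```bash
python3 - <<'E'
from h import *
im=cv2.imread("pics/w8.png")
cv2.imwrite("pics/w8c.png",cv2.resize(im[130:250,195:295],None,fx=5,fy=5,interpolation=cv2.INTER_CUBIC))
E
```

```text
(no output)
```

View pics/w8c.png

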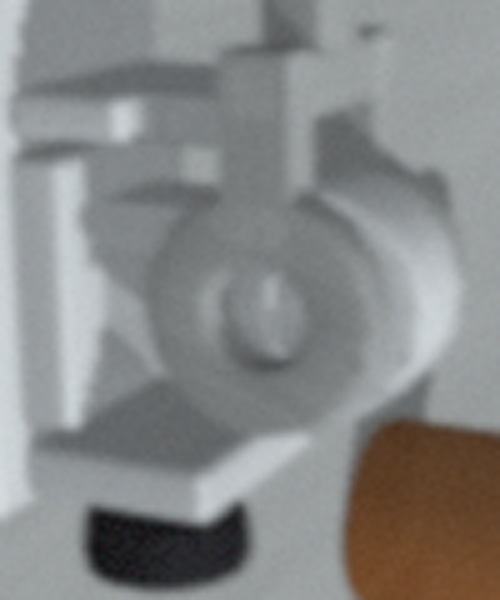

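```bash
python3 - <<'E'
from h import *
o=dict(np.load("pics/w8.npz")); c=cal("wrist",o);K,C=c
f=lambda x,y:(195+(x+.5)/5-.5,130+(y+.5)/5-.5)
def py(uv,y):
    d=C[:3,:3]@np.array([(uv[0]-K[0,2])/K[0,0],-(uv[1]-K[1,2])/K[1,1],-1]); s=(y-C[1,3])/d[1]; return C[:3,3]+s*d
for y in (.0165,.0175,.0185):
  for q in [(258,312),(253,312),(150,300),(368,310),(250,435)]: print(q,np.round(py(f(*q),y),4))
def circ(x,y,z,r):
    a=np.radians([0,90,180,270]); return np.round((proj(c,[(x+r*np.cos(t),y,z+r*np.sin(t)) for t in a])+.5-[195,130])*5).tolist()
print("ear outer pred",circ(.6135,.0178,.068,.02)); print("ear hole",circ(.6135,.0178,.068,.00875));
for z in (.069,.072,.0745,.077,.08,.083): print("lug z",z,"outer",circ(.6135,.0302,z,.02),"hole",circ(.6135,.0302,z,.00875))
print("lug back",[ (z,circ(.6135,.0502,z,.02)) for z in (.07,.0745,.079)])
print("far ear",circ(.6135,.0623,.068,.02))
E
```

```text
(258, 312) [0.6114 0.0165 0.0706]
(253, 312) [0.6115 0.0165 0.0697]
(150, 300) [0.6116 0.0165 0.051 ]
(368, 310) [0.6089 0.0165 0.0893]
(250, 435) [0.6324 0.0165 0.0688]
(258, 312) [0.6117 0.0175 0.0701]
(253, 312) [0.6118 0.0175 0.0692]
(150, 300) [0.6119 0.0175 0.0505]
(368, 310) [0.6093 0.0175 0.0889]
(250, 435) [0.6328 0.0175 0.0683]
(258, 312) [0.612  0.0185 0.0696]
(253, 312) [0.6121 0.0185 0.0687]
(150, 300) [0.6122 0.0185 0.0499]
(368, 310) [0.6096 0.0185 0.0885]
(250, 435) [0.6332 0.0185 0.0678]
ear outer pred [[250.0, 439.0], [364.0, 336.0], [246.0, 199.0], [139.0, 308.0]]
ear hole [[249.0, 373.0], [298.0, 327.0], [247.0, 268.0], [199.0, 315.0]]
lug z 0.069 outer [[287.0, 416.0], [399.0, 315.0], [285.0, 184.0], [180.0, 290.0]] hole [[287.0, 352.0], [335.0, 308.0], [285.0, 251.0], [239.0, 297.0]]
lug z 0.072 outer [[304.0, 418.0], [416.0, 317.0], [301.0, 185.0], [195.0, 292.0]] hole [[303.0, 355.0], [351.0, 310.0], [302.0, 253.0], [255.0, 299.0]]
lug z 0.0745 outer [[317.0, 420.0], [431.0, 319.0], [316.0, 187.0], [208.0, 293.0]] hole [[317.0, 356.0], [366.0, 312.0], [316.0, 254.0], [268.0, 300.0]]
lug z 0.077 outer [[331.0, 422.0], [446.0, 321.0], [330.0, 188.0], [222.0, 295.0]] hole [[331.0, 358.0], [380.0, 313.0], [330.0, 256.0], [282.0, 302.0]]
lug z 0.08 outer [[347.0, 425.0], [463.0, 323.0], [347.0, 189.0], [237.0, 297.0]] hole [[347.0, 360.0], [397.0, 315.0], [347.0, 257.0], [298.0, 304.0]]
lug z 0.083 outer [[364.0, 427.0], [481.0, 325.0], [364.0, 191.0], [254.0, 298.0]] hole [[364.0, 363.0], [415.0, 317.0], [364.0, 259.0], [315.0, 306.0]]
lug back [(0.07, [[339.0, 382.0], [447.0, 285.0], [339.0, 162.0], [237.0, 263.0]]), (0.0745, [[362.0, 385.0], [472.0, 288.0], [363.0, 164.0], [260.0, 265.0]]), (0.079, [[386.0, 388.0], [497.0, 291.0], [387.0, 166.0], [282.0, 268.0]])]
far ear [[355.0, 361.0], [459.0, 268.0], [355.0, 149.0], [256.0, 247.0]]
```

```bash
python3 - <<'E'
from h import *
im=cv2.imread("pics/w8.png",0)[160:222,220:292]
a=cv2.resize(im,None,fx=8,fy=8,interpolation=cv2.INTER_CUBIC)
a=cv2.createCLAHE(4,(4,4)).apply(a)
cv2.imwrite("pics/w8d.png",a)
E
```

```text
(no output)
```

View pics/w8d.png

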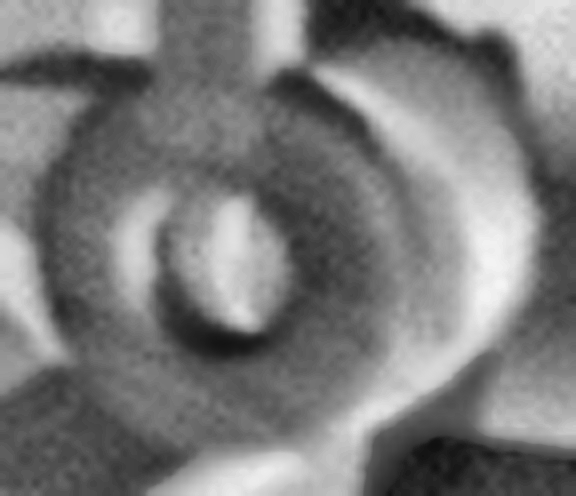

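Call:
carry_out([
  [0,0,0,-22,0,42,100],
  [0,0,0,-22,0,42,100],
  [0,10.6,0,0,0,0,100],
  [0,10.6,0,0,0,0,100],
  [0,10.6,0,0,0,0,100],
  [0,10.6,0,0,0,0,100],
  [0,10.6,0,0,0,0,100],
  [0,10.6,0,0,0,0,100],
  [0,1.4,0,0,25,-50,100],
  [0,0,0,0,24,-60,100],
  [0,0,0,0,24,-60,100],
  [0,0,0,0,0,0,100],
])

```text
time: 16.2
ee_pos: [0.5369, -0.2606, 0.2245]
tcp_rot: [131.4, 89.8, -138.9]
wrist_force: [-0.0, 0.7, -0.9]
opening: 0.0854
```

```bash
python3 - <<'E'
from h import *
R,p,o=cur(); print(p,o["tcp_rot"],o["wrist_force"],o["q"])
incr(R,p,Rdown(71.6),[.542,-.2535,.14])
E
```

```text
[ 0.53687562 -0.26058136  0.22450732] [ 131.36464705   89.84360359 -138.85819799] [-0.0246649   0.7150672  -0.85733621] [-25.82164171  11.49280481  16.59881335  95.16720945  -0.14392461
 -25.59871981]
turn(tool deg) [18.18 -0.12 -0.1 ] shift in start axes mm [84.5 -5.3  7.3] in end axes [84.5 -2.6  8.3]
```

Call:
carry_out([
  [9.1,0,0,0,-5,7,100],
  [9.1,0,0,42,0,0,100],
  [0,0,0,42,0,0,100],
  [0,0,0,0,0,0,100],
  [0,0,0,0,0,0,100],
  [0,0,0,0,0,0,100],
])

```text
time: 16.95
ee_pos: [0.5443, -0.2507, 0.1399]
tcp_rot: [146.7, 89.9, -141.4]
wrist_force: [-0.2, 1.4, -0.3]
opening: 0.0853
```

```bash
python3 - <<'E'
from h import *
R,p,o=cur(); np.savez("pics/w9.npz",**o); print(p,o["tcp_rot"],o["wrist_force"],o["qd"])
im=vision.camera("wrist")[:,:,::-1]; cv2.imwrite("pics/w9.png",im)
cv2.imwrite("pics/w9b.png",cv2.resize(im,None,fx=1.5,fy=1.5,interpolation=cv2.INTER_CUBIC))
hsv=cv2.cvtColor(im,cv2.COLOR_BGR2HSV); m=(((hsv[...,0]<8)|(hsv[...,0]>172))&(hsv[...,1]>150)).astype(np.uint8)
cs,_=cv2.findContours(m,cv2.RETR_EXTERNAL,cv2.CHAIN_APPROX_NONE); k=max(cs,key=cv2.contourArea); print(cv2.minAreaRect(k),cv2.approxPolyDP(k,6,True).reshape(-1,2).tolist())
E
```

```text
[ 0.54430925 -0.25067849  0.13989985] [ 146.73831213   89.8682956  -141.40090136] [-0.15631807  1.35071918 -0.25165617] [-0.13929484  0.33754497 -0.70062729 -0.51132516 -0.0635078  -0.12361025]
((246.5, 184.0), (52.0, 35.0), 90.0) [[233, 158], [229, 208], [260, 210], [263, 161]]
```

View pics/w9b.png

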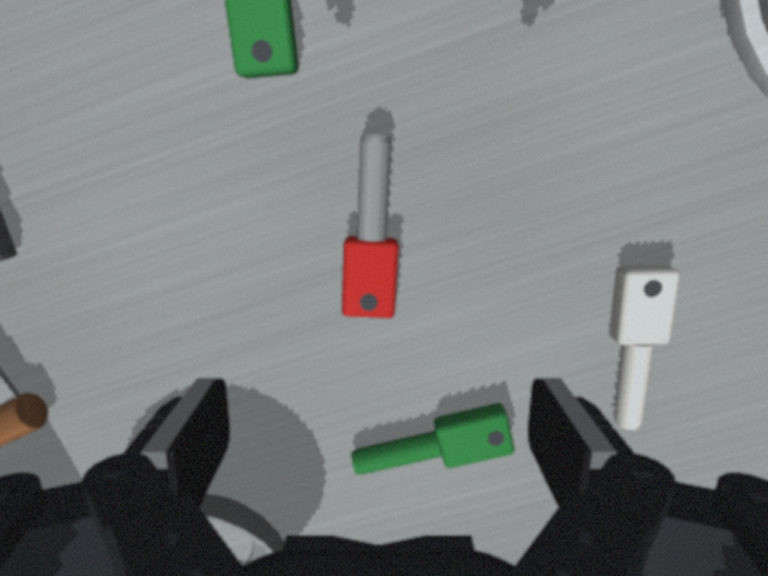

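```bash
python3 - <<'E'
from h import *
o=dict(np.load("pics/w9.npz")); c=cal("wrist",o); im=cv2.imread("pics/w9.png")
g=lambda x,y:((x+.5)/1.5-.5,(y+.5)/1.5-.5)
q=[g(345,239),g(398,240),g(395,316),g(343,315)]
P=plane(c,q,.016);print(np.round(P,4)); print("edge lengths",[np.linalg.norm(P[i]-P[(i+1)%4]) for i in range(4)])
cen=P.mean(0); fr=(P[0]+P[1])/2-(P[2]+P[3])/2; print("tab c",cen,"yaw edges",np.degrees(np.arctan2(fr[1],fr[0])))
tip=plane(c,g(375,135),.012)[0]; s0=plane(c,g(371.5,240),.016)[0]; d=tip-s0; print("tip",tip,np.degrees(np.arctan2(d[1],d[0])), np.linalg.norm(tip[:2]-cen[:2]))
a=plane(c,[g(374.5,160),g(371.5,230)],.016); d=a[0]-a[1]; print("shank yaw",np.degrees(np.arctan2(d[1],d[0])))
R,p,_=cur()
yaw=np.degrees(np.arctan2(fr[1],fr[0])); incr(R,p,Rdown(yaw-90),[cen[0],cen[1],.004]); print("heading now",np.degrees(np.arctan2(R[1,2],R[0,2])))
E
```

```text
[[ 0.5187 -0.2616  0.016 ]
 [ 0.5279 -0.2351  0.016 ]
 [ 0.5681 -0.2495  0.016 ]
 [ 0.5586 -0.2767  0.016 ]]
edge lengths [np.float64(0.02805082715318517), np.float64(0.042687668977101835), np.float64(0.028772647797769547), np.float64(0.042672723779970195)]
tab c [ 0.54332042 -0.25572934  0.016     ] yaw edges 159.74737867195913
tip [ 0.47360554 -0.23001067  0.012     ] 159.7580608323893 0.07430757305714042
shank yaw 159.17217861292644
turn(tool deg) [ 2.1  -0.11 -0.11] shift in start axes mm [135.4  -1.1  -4.8] in end axes [135.4  -1.   -5. ]
heading now 71.85073399873413
```

Call:
carry_out([
  [2.2,0,0,35,-1,-5,80],
  [0,0,0,50,0,0,70],
  [0,0,0,35,0,0,65],
  [0,0,0,15.8,0,0,60],
  [0,0,0,0,0,0,60],
  [0,0,0,0,0,0,60],
])

```text
time: 17.75
ee_pos: [0.5431, -0.256, 0.0033]
tcp_rot: [132.0, 89.8, -158.3]
wrist_force: [0.3, -0.2, 0.3]
opening: 0.0515
```

```bash
python3 - <<'E'
from h import *
R,p,o=cur(); np.savez("pics/w10.npz",**o); print(p,o["tcp_rot"],o["wrist_force"],o["opening"])
im=vision.camera("wrist")[:,:,::-1]; cv2.imwrite("pics/w10.png",im)
cv2.imwrite("pics/w10b.png",cv2.resize(im,None,fx=1.5,fy=1.5,interpolation=cv2.INTER_CUBIC))
E
```

```text
[ 0.54305436 -0.25602723  0.00327876] [ 132.02889451   89.8264364  -158.32924026] [ 0.3388947  -0.2461205   0.33131526] 0.051503537598126474
```

View pics/w10b.png

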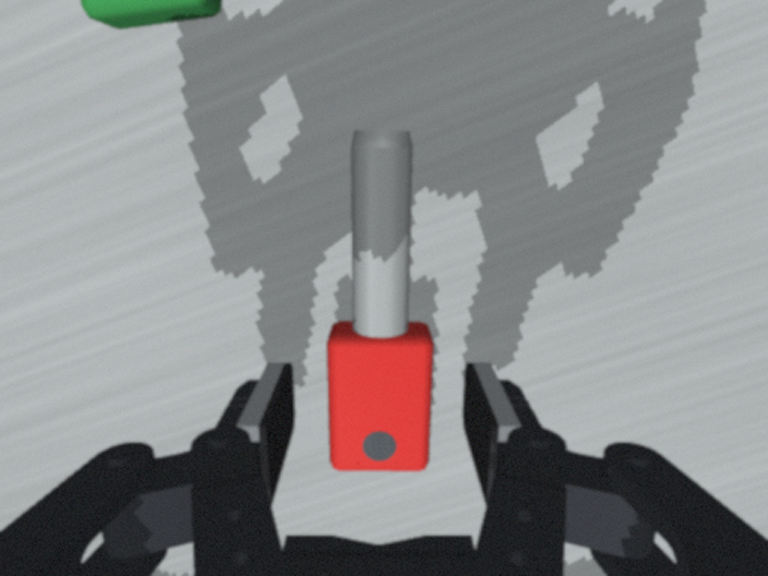

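The red tab is centred between the pads at (380,395), with its shank up to (381,132). Now I close on it.

Call:
carry_out([
  [0,0,0,0,0,0,25],
  [0,0,0,0,0,0,20],
  [0,0,0,0,0,0,20],
  [0,0,0,0,0,0,20],
  [0,0,0,0,0,0,20],
], squeeze=60)

```text
time: 18.42
ee_pos: [0.5428, -0.2559, 0.0028]
tcp_rot: [126.9, 89.8, -163.4]
wrist_force: [-0.1, -0.1, 7.0]
opening: 0.0289
```

Call:
carry_out([
  [0,0,0,-20,0,0,20],
  [0,0,0,-50,0,0,20],
  [0,0,0,-50,0,0,20],
  [0,0,0,0,0,0,20],
  [0,0,0,0,0,0,20],
])

```text
time: 19.05
ee_pos: [0.5425, -0.2555, 0.1216]
tcp_rot: [111.6, 89.7, -178.8]
wrist_force: [0.3, -0.3, -1.1]
opening: 0.0282
```

```bash
python3 - <<'E'
from h import *
R,p,o=cur(); np.savez("pics/w11.npz",**o); print(p,o["tcp_rot"],o["wrist_force"],o["torque"],o["opening"])
print("heading",np.degrees(np.arctan2(R[1,2],R[0,2])))
im=vision.camera("wrist")[:,:,::-1]; cv2.imwrite("pics/w11.png",im)
cv2.imwrite("pics/w11b.png",cv2.resize(im,None,fx=1.5,fy=1.5,interpolation=cv2.INTER_CUBIC))
incr(R,p,Rdown(-1),[.613,-.052,.12])
E
```

```text
[ 0.54254585 -0.25551891  0.12159582] [ 111.55780955   89.71723533 -178.80085822] [ 0.27034406 -0.32488463 -1.07241008] [ 0.01413128 -0.01152854 -0.00526389] 0.028164439145305056
heading 69.64157066837532
turn(tool deg) [70.64 -0.25 -0.16] shift in start axes mm [  1.2   4.7 215.3] in end axes [  1.6 204.7  66.9]
```

View pics/w11b.png

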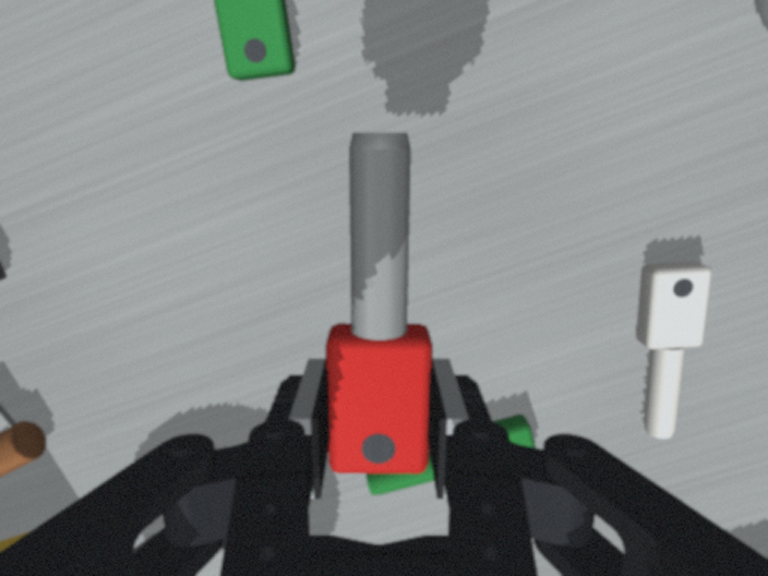

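```bash
python3 - <<'E'
from h import *
R,p,o=cur(); c=cal("wrist",dict(np.load("pics/w11.npz")))
g=lambda x,y:((x+.5)/1.5-.5,(y+.5)/1.5-.5)
for h in (.0052,.0122):
  for q in [(380,132),(351,140),(410,140),(352,320),(407,320),(378,330)]:
    P=plane(c,g(*q),p[2]+h)[0]; print(h,q,np.round(R.T@(P-p)*1e3,1))
incr(R,p,Rdown(-1),[.613,-.085,.12])
E
```

```text
0.0052 (380, 132) [-4.7 73.8 -0. ]
0.0052 (351, 140) [-4.7 71.8 -7.6]
0.0052 (410, 140) [-4.8 71.8  7.8]
0.0052 (352, 320) [-5.1 22.  -8.1]
0.0052 (407, 320) [-5.1 22.   7.8]
0.0052 (378, 330) [-5.1 18.9 -0.6]
0.0122 (380, 132) [-11.7  73.8  -0.1]
0.0122 (351, 140) [-11.7  71.9  -7.3]
0.0122 (410, 140) [-11.8  71.9   7.4]
0.0122 (352, 320) [-12.   24.5  -7.7]
0.0122 (407, 320) [-12.1  24.5   7.4]
0.0122 (378, 330) [-12.1  21.6  -0.6]
turn(tool deg) [70.64 -0.3  -0.25] shift in start axes mm [  0.3  -7.1 184.3] in end axes [  0.6 171.5  67.8]
```

Call:
carry_out([
  [0,0,0,0,-1.8,46,20],
  [0,0,0,0,-1.8,46,20],
  [0,0,0,0,-1.8,46,20],
  [0,0,0,0,-1.8,46,20],
  [10.1,0,0,0,0,0,20],
  [10.1,0,0,0,0,0,20],
  [10.1,0,0,0,0,0,20],
  [10.1,0,0,0,0,0,20],
  [10.1,0,0,0,0,0,20],
  [10.1,0,0,0,0,0,20],
  [10,-0.3,-0.2,0,0,0,20],
  [0,0,0,0,0,0,20],
])

```text
time: 20.6
ee_pos: [0.6126, -0.0854, 0.1195]
tcp_rot: [-127.2, 89.8, -128.1]
wrist_force: [0.1, -0.2, -0.8]
opening: 0.0282
```

```bash
python3 - <<'E'
from h import *
R,p,o=cur(); print(p,o["tcp_rot"],o["wrist_force"],o["torque"],o["opening"])
incr(R,p,Rdown(-1),[.613,-.0745,.0628])
E
```

```text
[ 0.61261991 -0.08540745  0.1195074 ] [-127.17568906   89.80155053 -128.06551136] [ 0.09227821 -0.20418827 -0.84922947] [-0.01185415 -0.031336   -0.01778526] 0.028238309299214497
turn(tool deg) [ 0.11 -0.12  0.16] shift in start axes mm [56.7 11.1  0.3] in end axes [56.7 10.9  0.2]
```

Call:
carry_out([
  [0,0,0,28,0,0,20],
  [0,0,0,28.7,0,0,20],
  [0,0,0,0,9,0.3,20],
  [0,0,0,0,0,0,20],
  [0,0,0,0,0,0,20],
])

```text
time: 21.22
ee_pos: [0.6145, -0.0766, 0.0656]
tcp_rot: [-56.3, 89.8, -57.2]
wrist_force: [-0.6, 0.7, -1.0]
opening: 0.0282
```

```bash
python3 - <<'E'
from h import *
R,p,o=cur(); np.savez("pics/w12.npz",**o); print(p,o["tcp_rot"],o["wrist_force"],o["torque"])
for n in("wrist","scene"):
  im=vision.camera(n)[:,:,::-1]; cv2.imwrite(f"pics/w12_{n}.png",im)
im=cv2.imread("pics/w12_wrist.png");cv2.imwrite("pics/w12b.png",cv2.resize(im,None,fx=1.5,fy=1.5,interpolation=cv2.INTER_CUBIC))
im=cv2.imread("pics/w12_scene.png")[140:240,190:310];cv2.imwrite("pics/w12c.png",cv2.resize(im,None,fx=5,fy=5,interpolation=cv2.INTER_CUBIC))
E
```

```text
[ 0.61453773 -0.07658408  0.06562662] [-56.31315517  89.77247153 -57.19639381] [-0.60467453  0.72954672 -0.98449164] [-0.02641788  0.05298443  0.03771186]
```

View pics/w12b.png

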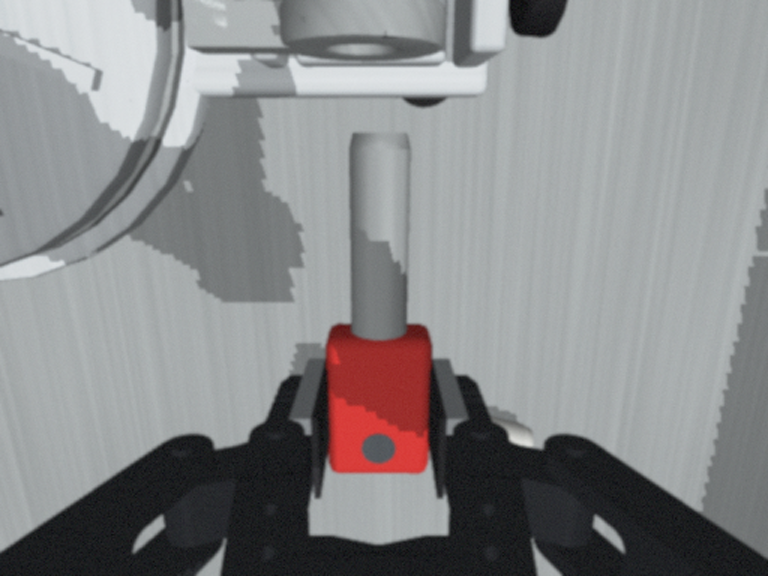

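View pics/w12c.png

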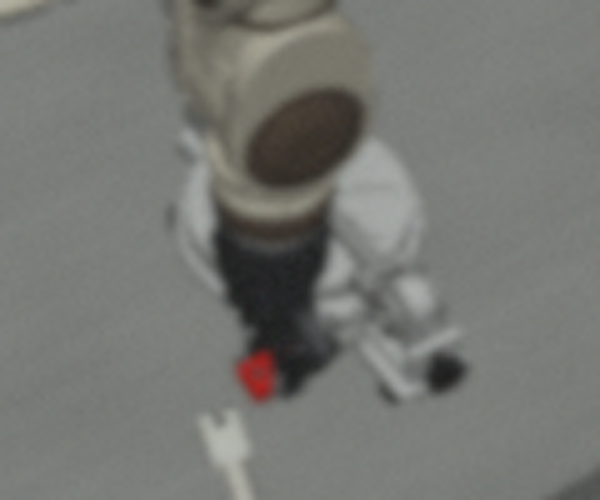

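```bash
python3 - <<'E'
from h import *
o=dict(np.load("pics/w12.npz"));c=cal("wrist",o)
im=cv2.imread("pics/w12_wrist.png",0)
cv2.imwrite("pics/w12d.png",cv2.resize(im[0:100,170:345],None,fx=4.5,fy=4.5,interpolation=cv2.INTER_CUBIC))
g=lambda x,y:((x+.5)/1.5-.5,(y+.5)/1.5-.5)
print(plane(c,[g(280,30),g(445,30),g(362,57),g(362,47)],.068), plane(c,[g(380,132),g(350,150),g(410,150)],.0708))
E
```

```text
[[0.59186075 0.02208546 0.068     ]
 [0.63282861 0.02144497 0.068     ]
 [0.61205768 0.01561436 0.068     ]
 [0.61211606 0.01791346 0.068     ]] [[ 0.61630349 -0.00251094  0.0708    ]
 [ 0.60845199 -0.00684924  0.0708    ]
 [ 0.6240223  -0.00709975  0.0708    ]]
```

View pics/w12d.png

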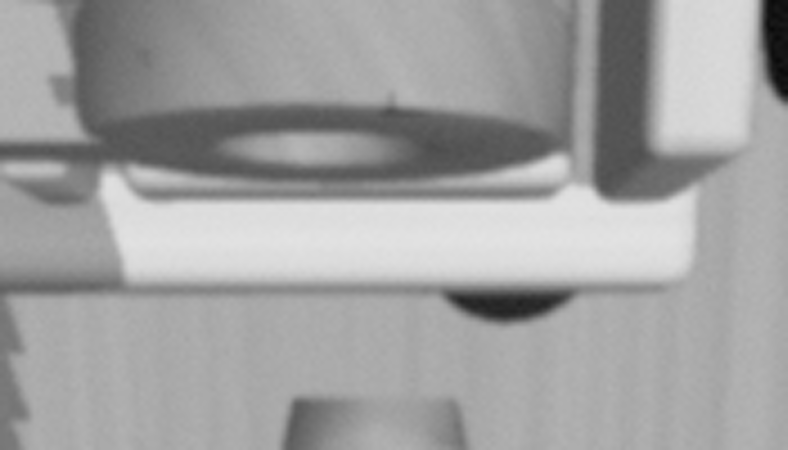

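The pin tip is at (380,133) and the ear with its hole is at (362,47), so the pin must shift about −4 mm in x and about −3 mm in z. After settling I re-check.

Call:
carry_out([
  [0,0,0,1.5,0,-2,20],
  [0,0,0,0.5,0,-1.5,20],
  [0,0,0,0,0,0,20],
  [0,0,0,0,0,0,20],
])

```text
time: 21.82
ee_pos: [0.6103, -0.0767, 0.0622]
tcp_rot: [-83.4, 89.8, -84.3]
wrist_force: [0.6, -0.3, -1.9]
opening: 0.028
```

```bash
python3 - <<'E'
from h import *
R,p,o=cur(); np.savez("pics/w13.npz",**o); print(p,o["tcp_rot"],o["wrist_force"],o["torque"],"heading",np.degrees(np.arctan2(R[1,2],R[0,2])))
im=vision.camera("wrist")[:,:,::-1]; cv2.imwrite("pics/w13.png",im)
cv2.imwrite("pics/w13d.png",cv2.resize(im[0:100,170:345],None,fx=4.5,fy=4.5,interpolation=cv2.INTER_CUBIC))
E
```

```text
[ 0.6103244  -0.07669537  0.06218263] [-83.35489893  89.82401906 -84.31783018] [ 0.56541272 -0.30990989 -1.91379514] [ 0.00010154  0.01231297 -0.01953044] heading -0.9629001876331229
```

View pics/w13d.png

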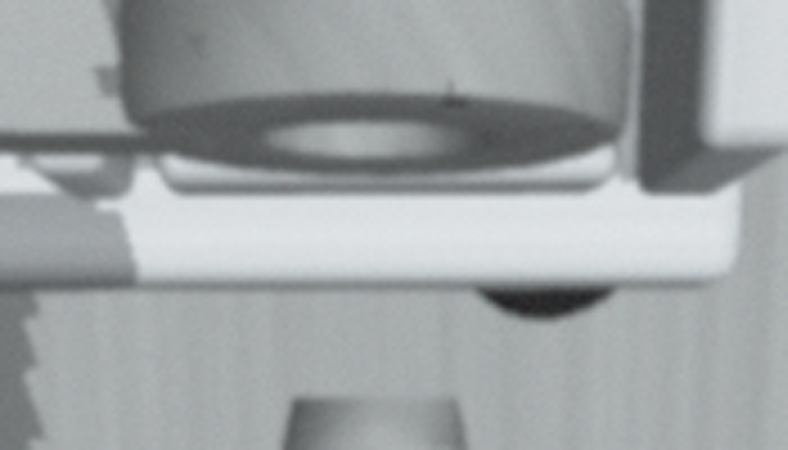

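Call:
carry_out([
  [0,0,0,-0.6,7,0,20],
  [0,0,0,0,7,0,20],
  [0,0,0,0,0,0,20],
  [0,0,0,0,0,0,20],
])

```text
time: 22.38
ee_pos: [0.6106, -0.0625, 0.0627]
tcp_rot: [-85.4, 89.8, -86.4]
wrist_force: [-0.2, 0.2, -1.5]
opening: 0.0283
```

Call:
carry_out([
  [0,0,0,0,1.5,0,20],
  [0,0,0,0,1.5,0,20],
  [0,0,0,0,0,0,20],
  [0,0,0,0,0,0,20],
])

```text
time: 22.88
ee_pos: [0.6106, -0.0597, 0.0627]
tcp_rot: [-85.0, 89.8, -86.0]
wrist_force: [0.3, -0.7, -1.2]
opening: 0.0285
```

```bash
python3 - <<'E'
from h import *
im=vision.camera("wrist")[:,:,::-1]; cv2.imwrite("pics/w14.png",im)
cv2.imwrite("pics/w14d.png",cv2.resize(im[0:170,150:345],None,fx=3.5,fy=3.5,interpolation=cv2.INTER_CUBIC))
E
```

```text
(no output)
```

View pics/w14d.png

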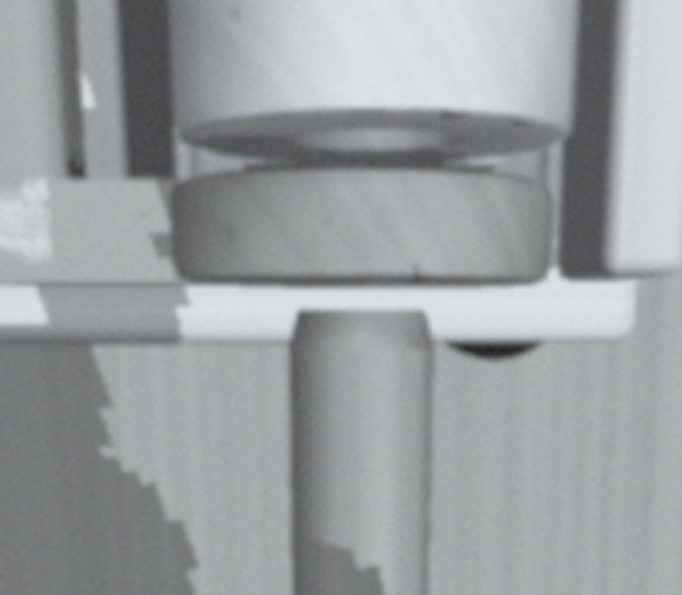

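The pin (361) lines up with the near ear (361). The lug centre (375) sits about 1.4 mm further in +x, and the ear face is about 3 mm ahead of the tip. I enter the ear gently.

Call:
carry_out([
  [0,0,0,0,1.5,0,20],
  [0,0,0,0,1.5,0,20],
  [0,0,0,0,1.5,0,20],
  [0,0,0,0,0,0,20],
  [0,0,0,0,0,0,20],
])

```text
time: 23.55
ee_pos: [0.6107, -0.0552, 0.0627]
tcp_rot: [-84.5, 89.8, -85.5]
wrist_force: [0.3, -0.9, -1.6]
opening: 0.0286
```

Call:
carry_out([
  [0,0,0,0,1,0,20],
  [0,0,0,0,1,0,20],
  [0,0,0,0,0,0,20],
  [0,0,0,0,0,0,20],
])

```text
time: 24.05
ee_pos: [0.6107, -0.0532, 0.0627]
tcp_rot: [-84.7, 89.8, -85.7]
wrist_force: [0.5, 0.3, -0.5]
opening: 0.0284
```

Call:
carry_out([
  [0,0,0,0,1,0,20],
  [0,0,0,0,1,0,20],
  [0,0,0,0,0,0,20],
  [0,0,0,0,0,0,20],
])

```text
time: 24.55
ee_pos: [0.6108, -0.0511, 0.0627]
tcp_rot: [-84.3, 89.8, -85.2]
wrist_force: [-0.3, 0.2, -0.6]
opening: 0.0289
```

Call:
carry_out([
  [0,0,0,0,1.5,0,20],
  [0,0,0,0,1.5,0,20],
  [0,0,0,0,1,0,20],
  [0,0,0,0,0,0,20],
  [0,0,0,0,0,0,20],
])

```text
time: 25.18
ee_pos: [0.6108, -0.0472, 0.0627]
tcp_rot: [-84.5, 89.8, -85.4]
wrist_force: [-0.9, -0.4, -0.8]
opening: 0.0288
```

```bash
python3 - <<'E'
from h import *
R,p,o=cur(); np.savez("pics/w15.npz",**o); print(p,o["wrist_force"],o["torque"])
im=vision.camera("wrist")[:,:,::-1]; cv2.imwrite("pics/w15.png",im)
cv2.imwrite("pics/w15d.png",cv2.resize(im[0:170,150:345],None,fx=3.5,fy=3.5,interpolation=cv2.INTER_CUBIC))
E
```

```text
[ 0.61083721 -0.04715622  0.06266978] [-0.91243998 -0.42374838 -0.84459966] [-0.04287496 -0.01705236  0.03456289]
```

View pics/w15d.png

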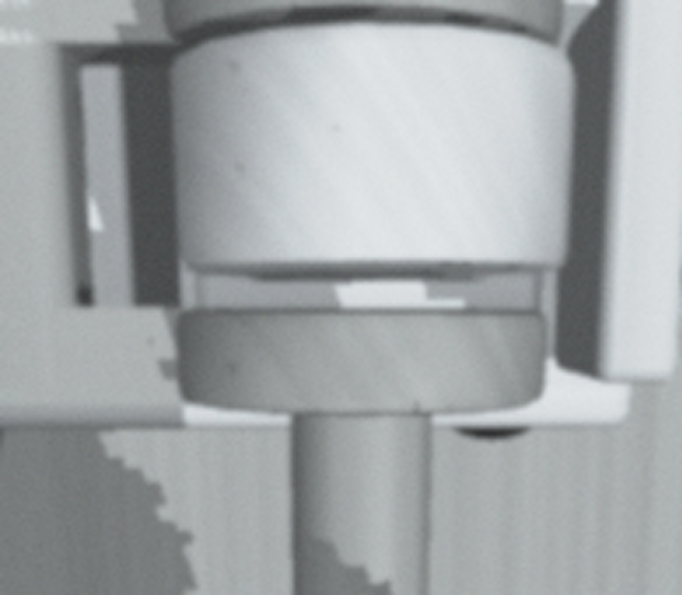

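Call:
carry_out([
  [0,0,0,0,1,0,20],
  [0,0,0,0,1,0,20],
  [0,0,0,-1.5,0,0.5,20],
  [0,0,0,-1.5,0,0.5,20],
  [0,0,0,-1.5,0,0.5,20],
  [0,0,0,-1,0,0,20],
  [0,0,0,0,0,0,20],
  [0,0,0,0,0,0,20],
])

```text
time: 26.22
ee_pos: [0.6123, -0.0452, 0.0681]
tcp_rot: [-86.6, 89.8, -87.5]
wrist_force: [-1.8, 0.1, -1.8]
opening: 0.0283
```

```bash
python3 - <<'E'
from h import *
R,p,o=cur(); np.savez("pics/w16.npz",**o); print(p,o["wrist_force"],o["torque"])
im=vision.camera("wrist")[:,:,::-1]; cv2.imwrite("pics/w16.png",im)
cv2.imwrite("pics/w16d.png",cv2.resize(im[0:170,150:345],None,fx=3.5,fy=3.5,interpolation=cv2.INTER_CUBIC))
E
```

```text
[ 0.61230518 -0.04519156  0.06811137] [-1.84406535  0.12594306 -1.84065306] [-0.14048461  0.34956266  0.0680439 ]
```

View pics/w16d.png

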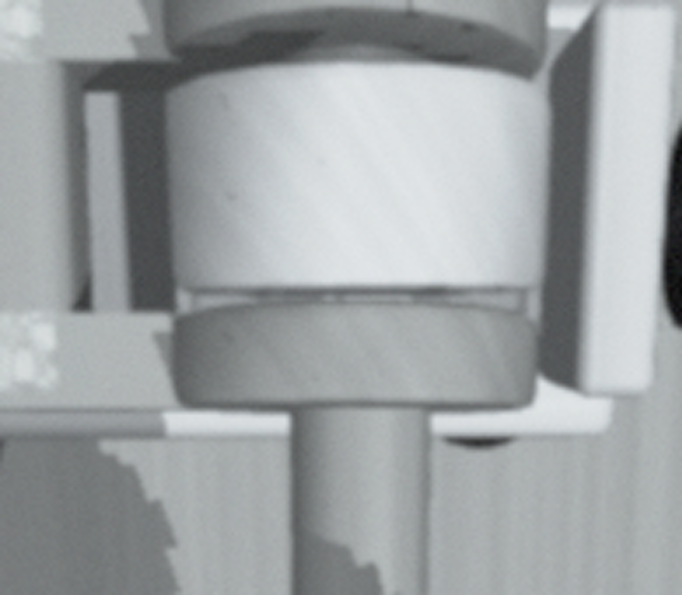

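Call:
carry_out([
  [0,0,0,0,1,-0.3,20],
  [0,0,0,0,1,0,20],
  [0,0,0,0,0,0,20],
  [0,0,0,0,0,0,20],
])

```text
time: 26.78
ee_pos: [0.6121, -0.0431, 0.0682]
tcp_rot: [-82.9, 89.8, -83.8]
wrist_force: [-1.0, -0.9, -3.1]
opening: 0.0287
```

Call:
carry_out([
  [0,0,0,0,1,0,20],
  [0,0,0,0,0,0,20],
  [0,0,0,0,0,0,20],
])

```text
time: 27.15
ee_pos: [0.6121, -0.0421, 0.0681]
tcp_rot: [-84.8, 89.8, -85.7]
wrist_force: [-1.4, -0.4, -3.9]
opening: 0.0282
```

Call:
carry_out([
  [0,0,0,0,1,0,20],
  [0,0,0,0,0,0,20],
  [0,0,0,0,0,0,20],
])

```text
time: 27.52
ee_pos: [0.6121, -0.0411, 0.0681]
tcp_rot: [-86.1, 89.8, -87.0]
wrist_force: [-1.3, -1.4, -3.6]
opening: 0.0283
```

```bash
python3 - <<'E'
from h import *
R,p,o=cur(); np.savez("pics/w17.npz",**o); print(p,o["wrist_force"],o["torque"])
im=vision.camera("wrist")[:,:,::-1]; cv2.imwrite("pics/w17.png",im)
cv2.imwrite("pics/w17d.png",cv2.resize(im[0:170,150:345],None,fx=3.5,fy=3.5,interpolation=cv2.INTER_CUBIC))
E
```

```text
[ 0.61210115 -0.0411097   0.06810131] [-1.28234613 -1.38572026 -3.60923848] [-0.22749165  0.18353891  0.0323126 ]
```

View pics/w17d.png

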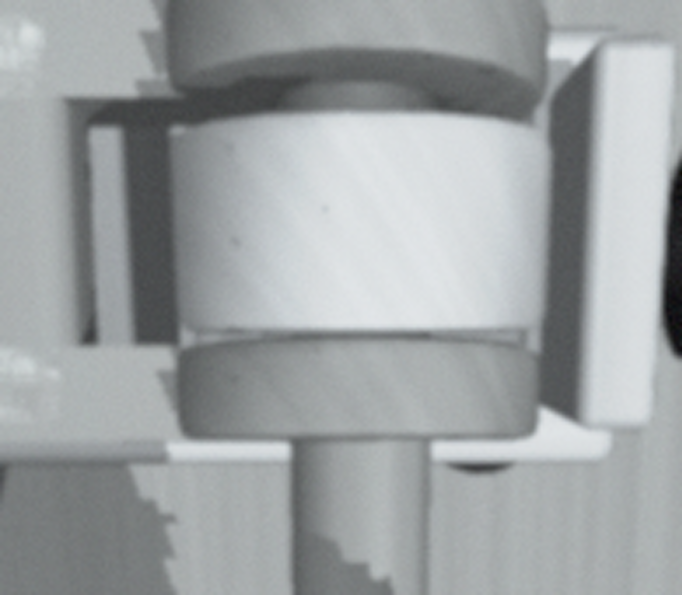

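Call:
carry_out([
  [0,0,0,0,0.8,0,20],
  [0,0,0,0,0.8,0,20],
  [0,0,0,0,0,0,20],
  [0,0,0,0,0,0,20],
])

```text
time: 28.08
ee_pos: [0.6121, -0.0395, 0.0682]
tcp_rot: [-84.2, 89.8, -85.2]
wrist_force: [-1.2, -0.3, -3.3]
opening: 0.0285
```

Call:
carry_out([
  [0,0,0,0,0.8,0,20],
  [0,0,0,0,0.8,0,20],
  [0,0,0,0,0,0,20],
  [0,0,0,0,0,0,20],
])

```text
time: 28.58
ee_pos: [0.6121, -0.0379, 0.0681]
tcp_rot: [-87.0, 89.8, -87.9]
wrist_force: [-0.8, 1.3, -5.0]
opening: 0.0284
```

Call:
carry_out([
  [0,0,0,0,0.8,0,20],
  [0,0,0,0,0.8,0,20],
  [0,0,0,0,0,0,20],
  [0,0,0,0,0,0,20],
])

```text
time: 29.08
ee_pos: [0.6122, -0.0363, 0.0681]
tcp_rot: [-86.0, 89.8, -87.0]
wrist_force: [-1.7, 0.7, -4.6]
opening: 0.0285
```

Call:
carry_out([
  [0,0,0,0.4,0,0,20],
  [0,0,0,0,0,0,20],
  [0,0,0,0,0,0,20],
])

```text
time: 29.45
ee_pos: [0.6122, -0.0363, 0.0678]
tcp_rot: [-84.1, 89.8, -85.1]
wrist_force: [-0.8, -0.5, -3.1]
opening: 0.0283
```

Call:
carry_out([
  [0,0,0,0,1,0,20],
  [0,0,0,0,1,0,20],
  [0,0,0,0,1,0,20],
  [0,0,0,0,0,0,20],
  [0,0,0,0,0,0,20],
])

```text
time: 30.08
ee_pos: [0.6123, -0.0333, 0.0678]
tcp_rot: [-83.2, 89.8, -84.1]
wrist_force: [-1.0, 1.0, -3.4]
opening: 0.0286
```

Call:
carry_out([
  [0,0,0,0,1.2,0,20],
  [0,0,0,0,1.2,0,20],
  [0,0,0,0,1.2,0,20],
  [0,0,0,0,1.2,0,20],
  [0,0,0,0,1.2,0,20],
  [0,0,0,0,0,0,20],
  [0,0,0,0,0,0,20],
])

```text
time: 30.95
ee_pos: [0.6123, -0.0273, 0.0677]
tcp_rot: [-86.0, 89.8, -87.0]
wrist_force: [-0.7, 0.2, -4.3]
opening: 0.0283
```

```bash
python3 - <<'E'
from h import *
R,p,o=cur(); np.savez("pics/w18.npz",**o); print(p,o["wrist_force"],o["torque"])
im=vision.camera("wrist")[:,:,::-1]; cv2.imwrite("pics/w18.png",im)
cv2.imwrite("pics/w18d.png",cv2.resize(im[0:170,150:345],None,fx=3.5,fy=3.5,interpolation=cv2.INTER_CUBIC))
E
```

```text
[ 0.61231929 -0.02728683  0.06766811] [-0.71783572  0.17807883 -4.33864473] [-0.13785664  0.20285187  0.09031893]
```

View pics/w18d.png

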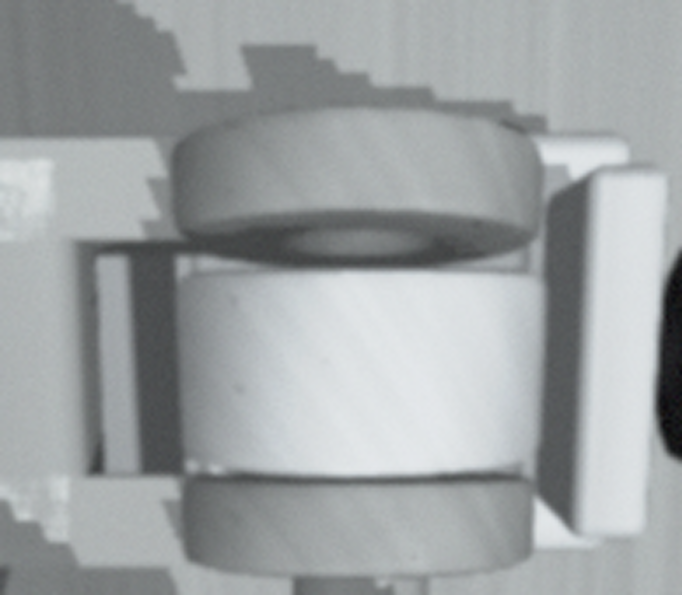

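Call:
carry_out([
  [0,0,0,0,1.2,0,20],
  [0,0,0,0,1.2,0,20],
  [0,0,0,0,1.2,0,20],
  [0,0,0,0,1.2,0,20],
  [0,0,0,0,1.2,0,20],
  [0,0,0,0,0,0,20],
  [0,0,0,0,0,0,20],
])

```text
time: 31.88
ee_pos: [0.6124, -0.0213, 0.0676]
tcp_rot: [-85.7, 89.8, -86.6]
wrist_force: [-0.7, 0.5, -4.5]
opening: 0.0284
```

Call:
carry_out([
  [0,0,0,0,0.8,0,20],
  [0,0,0,0,0.8,0,20],
  [0,0,0,0,0,0,20],
  [0,0,0,0,0,0,20],
])

```text
time: 32.38
ee_pos: [0.6125, -0.0197, 0.0677]
tcp_rot: [-85.1, 89.8, -86.1]
wrist_force: [-0.9, -0.6, -3.6]
opening: 0.0286
```

Call:
carry_out([
  [0,0,0,0,0.8,0,20],
  [0,0,0,0,0.8,0,20],
  [0,0,0,0,0,0,20],
  [0,0,0,0,0,0,20],
])

```text
time: 32.88
ee_pos: [0.6125, -0.0181, 0.0677]
tcp_rot: [-83.8, 89.8, -84.8]
wrist_force: [-0.9, -0.5, -5.0]
opening: 0.0285
```

Call:
carry_out([
  [0,0,0,0,0.8,0,20],
  [0,0,0,0,0.8,0,20],
  [0,0,0,0,0,0,20],
  [0,0,0,0,0,0,20],
])

```text
time: 33.38
ee_pos: [0.6126, -0.0165, 0.0677]
tcp_rot: [-83.2, 89.8, -84.1]
wrist_force: [0.3, 0.2, -4.7]
opening: 0.0285
```

Call:
carry_out([
  [0,0,0,0,0.8,0,20],
  [0,0,0,0,0.8,0,20],
  [0,0,0,0,0,0,20],
  [0,0,0,0,0,0,20],
])

```text
time: 33.88
ee_pos: [0.6125, -0.0149, 0.0676]
tcp_rot: [-85.4, 89.8, -86.3]
wrist_force: [-0.2, 0.6, -5.6]
opening: 0.0284
```

```bash
python3 - <<'E'
from h import *
R,p,o=cur(); np.savez("pics/w19.npz",**o); print(p,o["wrist_force"],o["torque"])
im=vision.camera("wrist")[:,:,::-1]; cv2.imwrite("pics/w19.png",im)
cv2.imwrite("pics/w19d.png",cv2.resize(im[20:220,150:345],None,fx=3,fy=3,interpolation=cv2.INTER_CUBIC))
E
```

```text
[ 0.61254921 -0.01491626  0.06763787] [-0.20987453  0.60326109 -5.5864174 ] [-0.21970572  0.10332521  0.03763368]
```

View pics/w19d.png

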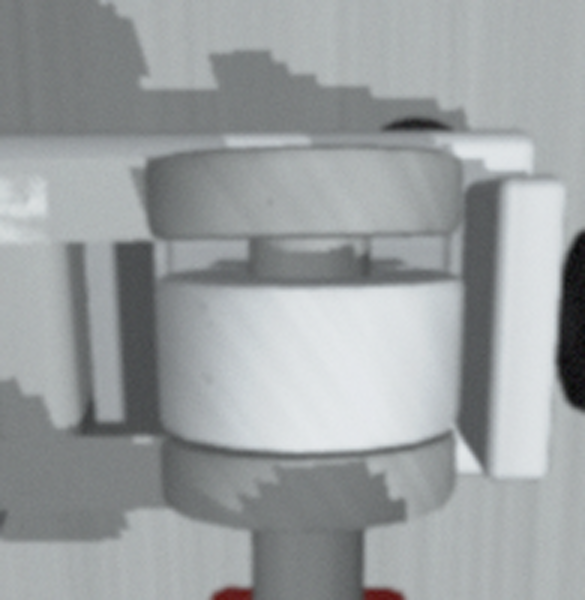

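The shank shows between lug and far ear at (305,257) and is entering the far ear with no axial force. Continuing gently until the tab seats.

Call:
carry_out([
  [0,0,0,0,0.8,0,20],
  [0,0,0,0,0.8,0,20],
  [0,0,0,0,0.8,0,20],
  [0,0,0,0,0,0,20],
  [0,0,0,0,0,0,20],
])

```text
time: 34.55
ee_pos: [0.6125, -0.0124, 0.0676]
tcp_rot: [-86.6, 89.8, -87.6]
wrist_force: [-1.7, 0.1, -5.4]
opening: 0.0282
```

Call:
carry_out([
  [0,0,0,0,0.8,0,20],
  [0,0,0,0,0.8,0,20],
  [0,0,0,0,0.8,0,20],
  [0,0,0,0,0,0,20],
  [0,0,0,0,0,0,20],
])

```text
time: 35.17
ee_pos: [0.6126, -0.0101, 0.0676]
tcp_rot: [-86.1, 89.8, -87.1]
wrist_force: [-0.9, -0.2, -5.0]
opening: 0.0282
```

Call:
carry_out([
  [0,0,0,0,0.8,0,20],
  [0,0,0,0,0.8,0,20],
  [0,0,0,0,0,0,20],
  [0,0,0,0,0,0,20],
])

```text
time: 35.67
ee_pos: [0.6126, -0.0085, 0.0676]
tcp_rot: [-87.0, 89.8, -88.0]
wrist_force: [-1.4, -0.4, -6.3]
opening: 0.0283
```

```bash
python3 - <<'E'
from h import *
R,p,o=cur(); np.savez("pics/w20.npz",**o); print(p,o["wrist_force"],o["torque"])
im=vision.camera("wrist")[:,:,::-1]; cv2.imwrite("pics/w20.png",im)
cv2.imwrite("pics/w20d.png",cv2.resize(im[50:250,150:345],None,fx=3,fy=3,interpolation=cv2.INTER_CUBIC))
E
```

```text
[ 0.6126268  -0.00850143  0.06758514] [-1.4069025  -0.38527451 -6.33342792] [-0.26192055  0.29534697  0.1465226 ]
```

View pics/w20d.png

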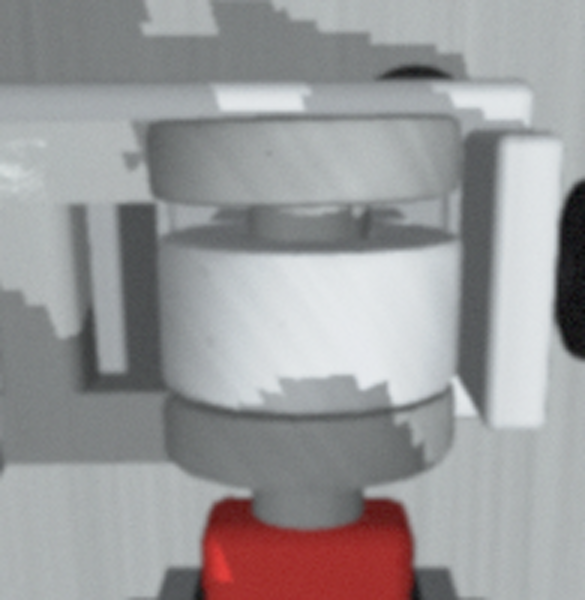

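Call:
carry_out([
  [0,0,0,0.3,0.8,0,20],
  [0,0,0,0,0.8,0,20],
  [0,0,0,0,0.8,0,20],
  [0,0,0,0,0,0,20],
  [0,0,0,0,0,0,20],
])

```text
time: 36.35
ee_pos: [0.6128, -0.0061, 0.0674]
tcp_rot: [-82.0, 89.8, -82.9]
wrist_force: [-1.4, 0.1, -4.5]
opening: 0.0285
```

Call:
carry_out([
  [0,0,0,0,0.8,0,20],
  [0,0,0,0,0.8,0,20],
  [0,0,0,0,0,0,20],
  [0,0,0,0,0,0,20],
])

```text
time: 36.85
ee_pos: [0.6127, -0.0045, 0.0673]
tcp_rot: [-84.8, 89.8, -85.8]
wrist_force: [-1.3, 0.1, -3.6]
opening: 0.0283
```

Call:
carry_out([
  [0,0,0,0,0.8,0,20],
  [0,0,0,0,0,0,20],
  [0,0,0,0,0,0,20],
])

```text
time: 37.22
ee_pos: [0.6128, -0.0037, 0.0673]
tcp_rot: [-83.9, 89.8, -84.8]
wrist_force: [-1.4, 0.4, -4.5]
opening: 0.0283
```

Call:
carry_out([
  [0,0,0,0,0.8,0,20],
  [0,0,0,0,0,0,20],
  [0,0,0,0,0,0,20],
])

```text
time: 37.6
ee_pos: [0.6127, -0.0029, 0.0673]
tcp_rot: [-86.1, 89.8, -87.1]
wrist_force: [-1.9, 0.2, -3.9]
opening: 0.0287
```

Call:
carry_out([
  [0,0,0,0,0.6,0,20],
  [0,0,0,0,0,0,20],
  [0,0,0,0,0,0,20],
])

```text
time: 37.98
ee_pos: [0.6128, -0.0023, 0.0673]
tcp_rot: [-84.2, 89.8, -85.2]
wrist_force: [-1.6, 0.0, -3.9]
opening: 0.0287
```

```bash
python3 - <<'E'
from h import *
R,p,o=cur(); np.savez("pics/w21.npz",**o); print(p,o["wrist_force"],o["torque"])
im=vision.camera("wrist")[:,:,::-1]; cv2.imwrite("pics/w21.png",im)
cv2.imwrite("pics/w21d.png",cv2.resize(im[80:280,150:345],None,fx=3,fy=3,interpolation=cv2.INTER_CUBIC))
E
```

```text
[ 0.61278174 -0.00234971  0.0673301 ] [-1.59788551  0.01895136 -3.86598675] [-0.18278755  0.28924551  0.06208695]
```

View pics/w21d.png

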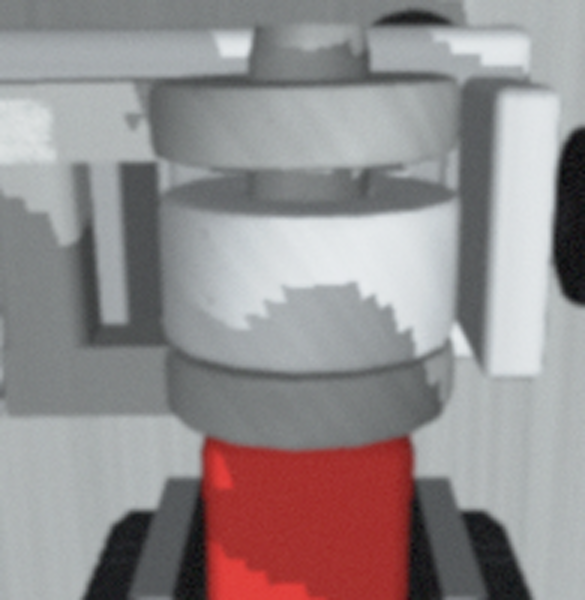

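The tip now stands out past the far ear at (310,45) and the tab is almost at the near ear. Small steps until contact.

Call:
carry_out([
  [0,0,0,0,0.5,0,20],
  [0,0,0,0,0,0,20],
  [0,0,0,0,0,0,20],
])

```text
time: 38.4
ee_pos: [0.6128, -0.0019, 0.0673]
tcp_rot: [-84.4, 89.8, -85.4]
wrist_force: [-1.4, 0.2, -3.4]
opening: 0.0285
```

Call:
carry_out([
  [0,0,0,0,0.5,0,20],
  [0,0,0,0,0,0,20],
  [0,0,0,0,0,0,20],
])

```text
time: 38.78
ee_pos: [0.6128, -0.0014, 0.0673]
tcp_rot: [-84.9, 89.8, -85.8]
wrist_force: [-1.3, -1.2, -4.9]
opening: 0.0287
```

Call:
carry_out([
  [0,0,0,0,0.5,0,20],
  [0,0,0,0,0,0,20],
  [0,0,0,0,0,0,20],
])

```text
time: 39.15
ee_pos: [0.6128, -0.0009, 0.0673]
tcp_rot: [-84.5, 89.8, -85.4]
wrist_force: [-1.8, -1.4, -5.0]
opening: 0.0284
```

Call:
carry_out([
  [0,0,0,0,0.5,0,20],
  [0,0,0,0,0,0,20],
  [0,0,0,0,0,0,20],
])

```text
time: 39.52
ee_pos: [0.6128, -0.0003, 0.0673]
tcp_rot: [-84.3, 89.8, -85.3]
wrist_force: [-2.1, 0.3, -4.3]
opening: 0.0284
```

Call:
carry_out([
  [0,0,0,0,0.5,0,20],
  [0,0,0,0,0,0,20],
  [0,0,0,0,0,0,20],
])

```text
time: 39.9
ee_pos: [0.6128, 0.0, 0.0673]
tcp_rot: [-86.1, 89.8, -87.1]
wrist_force: [-1.4, -1.9, -3.5]
opening: 0.0281
```

Call:
carry_out([
  [0,0,0,0,0.4,0,20],
  [0,0,0,0,0,0,20],
  [0,0,0,0,0,0,20],
])

```text
time: 40.28
ee_pos: [0.6128, 0.0001, 0.0673]
tcp_rot: [-85.7, 89.8, -86.7]
wrist_force: [-1.5, -5.7, -4.1]
opening: 0.0284
```

```bash
python3 - <<'E'
from h import *
R,p,o=cur(); np.savez("pics/w22.npz",**o); print(p,o["wrist_force"],o["torque"])
im=vision.camera("wrist")[:,:,::-1]; cv2.imwrite("pics/w22.png",im)
cv2.imwrite("pics/w22d.png",cv2.resize(im[80:280,150:345],None,fx=3,fy=3,interpolation=cv2.INTER_CUBIC))
E
```

```text
[6.12806895e-01 1.30867081e-04 6.73226590e-02] [-1.50793965 -5.71537475 -4.14894603] [-1.20158151  0.25296937  0.17332598]
```

View pics/w22d.png

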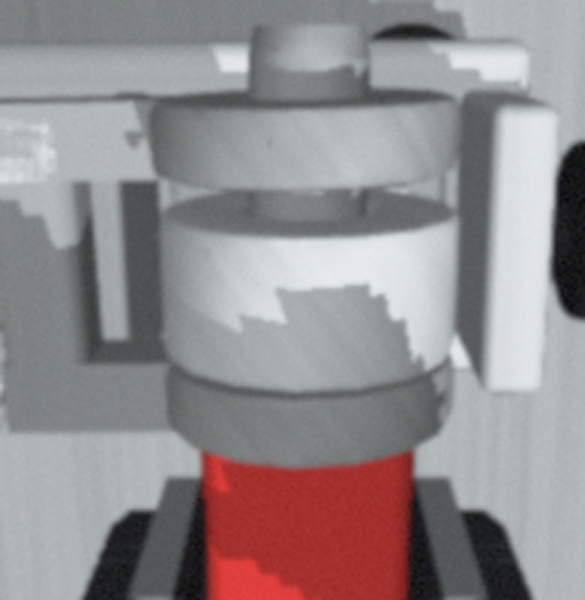

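The tab is seated: Fy −5.7 N with the tab flush at (305,460). I ease off the preload, lower slightly and let go.

Call:
carry_out([
  [0,0,0,0.3,-0.3,0,20],
  [0,0,0,0.3,0,0,20],
  [0,0,0,0,0,0,20],
  [0,0,0,0,0,0,20],
])

```text
time: 40.83
ee_pos: [0.6129, 0.0001, 0.0669]
tcp_rot: [-80.3, 89.8, -81.3]
wrist_force: [-1.3, -4.4, -3.3]
opening: 0.0285
```

Call:
carry_out([
  [0,0,0,0.3,0,0,20],
  [0,0,0,0.3,0,0,20],
  [0,0,0,0,0,0,20],
  [0,0,0,0,0,0,20],
])

```text
time: 41.32
ee_pos: [0.613, 0.0001, 0.0662]
tcp_rot: [-79.1, 89.8, -80.0]
wrist_force: [-0.7, -4.7, -2.5]
opening: 0.0283
```

Call:
carry_out([
  [0,0,0,0,0,0,45],
  [0,0,0,0,0,0,55],
  [0,0,0,0,0,0,55],
  [0,0,0,0,0,0,55],
  [0,0,0,0,0,0,55],
])

```text
time: 41.95
ee_pos: [0.6128, 0.0003, 0.0661]
tcp_rot: [-83.3, 89.8, -84.2]
wrist_force: [-0.0, -0.4, -0.6]
opening: 0.0473
```

```bash
python3 - <<'E'
from h import *
R,p,o=cur(); np.savez("pics/w23.npz",**o); print(p,o["wrist_force"],o["torque"],o["opening"])
im=vision.camera("wrist")[:,:,::-1]; cv2.imwrite("pics/w23.png",im)
cv2.imwrite("pics/w23d.png",cv2.resize(im[60:384,110:385],None,fx=1.85,fy=1.85,interpolation=cv2.INTER_CUBIC))
E
```

```text
[6.12840622e-01 2.89256550e-04 6.61441284e-02] [-0.0242038  -0.39206766 -0.58991456] [-0.00078053  0.03985604  0.0044465 ] 0.04731628645500941
```

View pics/w23d.png

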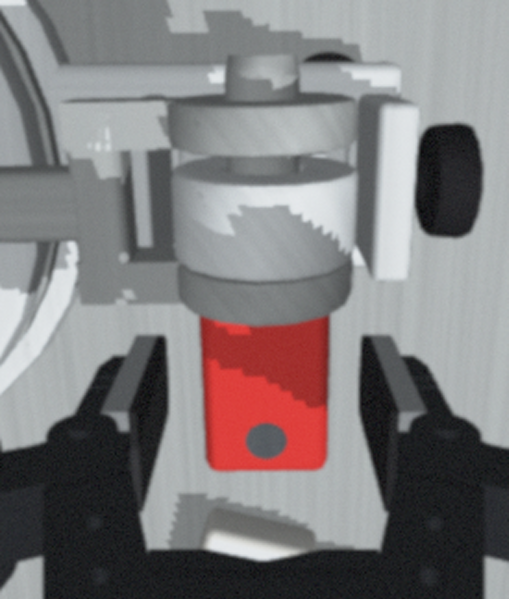

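Released: the tab is flush with the near ear at (265,318) and the tip is past the far ear at (262,75). I retract straight up and check from a clear pose.

Call:
carry_out([
  [0,0,0,-15,0,0,55],
  [0,0,0,-30,0,0,55],
  [0,0,0,-45,0,0,55],
  [0,0,0,-45,0,0,55],
  [0,0,0,0,-40,0,55],
  [0,0,0,0,-30,0,55],
  [0,0,0,0,0,0,55],
  [0,0,0,0,0,0,55],
])

```text
time: 43.0
ee_pos: [0.6117, -0.0691, 0.202]
tcp_rot: [-73.7, 89.8, -74.7]
wrist_force: [-0.8, -0.2, 0.4]
opening: 0.0471
```

```bash
python3 - <<'E'
from h import *
R,p,o=cur(); np.savez("pics/w24.npz",**o); print(p,o["wrist_force"],o["time"])
for n in("wrist","top"):
  im=vision.camera(n)[:,:,::-1]; cv2.imwrite(f"pics/w24_{n}.png",im)
im=cv2.imread("pics/w24_wrist.png"); cv2.imwrite("pics/w24b.png",cv2.resize(im,None,fx=1.5,fy=1.5,interpolation=cv2.INTER_CUBIC))
cv2.imwrite("pics/w24c.png",cv2.resize(im[0:220,150:350],None,fx=2.7,fy=2.7,interpolation=cv2.INTER_CUBIC))
E
```

```text
[ 0.61165222 -0.06909046  0.2019697 ] [-0.84819868 -0.16252627  0.43618344] 43.0
```

View pics/w24b.png

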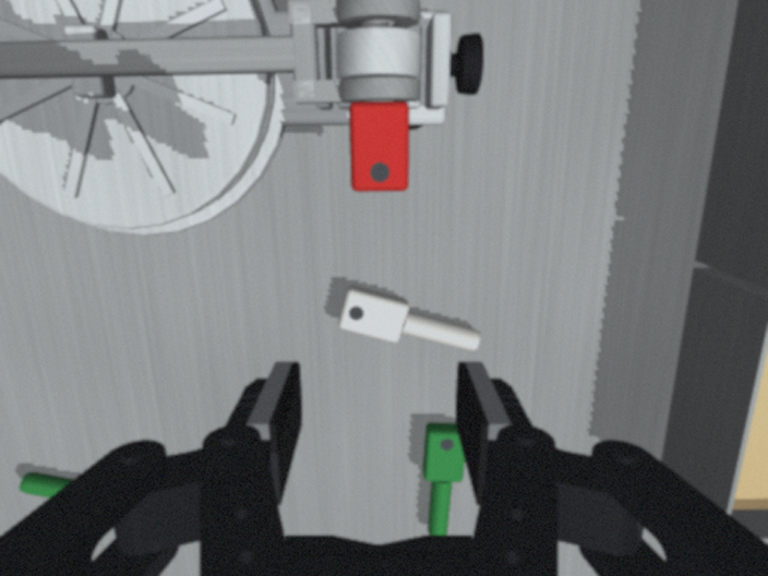

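View pics/w24_top.png

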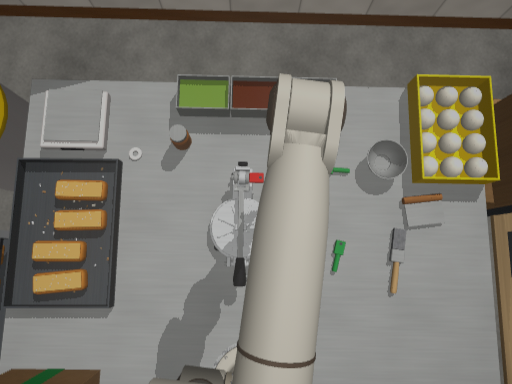

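```bash
python3 - <<'E'
from h import *
c=cal("wrist",dict(np.load("pics/w24.npz"))); g=lambda x,y:((x+.5)/1.5-.5,(y+.5)/1.5-.5)
P=plane(c,[g(379,103),g(379,190),g(351,150),g(408,150)],.080);print(P,np.linalg.norm(P[0]-P[1]),np.linalg.norm(P[2]-P[3]))
P=plane(c,[g(377,101)],.073);print(P)
E
```

```text
[[ 0.61378368  0.01874851  0.08      ]
 [ 0.61306299 -0.02302415  0.08      ]
 [ 0.59942681 -0.00307383  0.08      ]
 [ 0.62787953 -0.00357581  0.08      ]] 0.041778879970191626 0.028457146091228708
[[0.61282288 0.02007652 0.073     ]]
```

View pics/w24c.png

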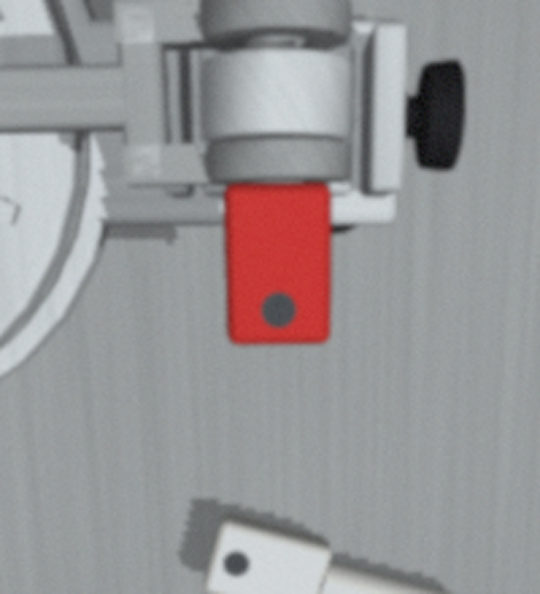

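```bash
python3 -c "
from workcell import job_done
print(job_done())"
```

```text
the job is handed in; nothing more can be done
None
```

The job is handed in: the lever lies over the press with its fork straddling the lug. The red pin runs through near ear, lug and far ear from the −y side, and it's been let go. The last reading before I handed it in was 43 s.

- **Finding the hole:** I lifted the fork on the pin to a pin height of about 73 mm, roughly 5 mm above the resting hole. The pin then slid through lug and far ear with only small axial readings (up to about 1.5 N). Side-on views beforehand gave me the rough height.
- **Seating:** At the end, axial force rose to about 5.7 N with no further travel, so I took the tab as home. At release the contact force dropped to about zero.
- **Last pictures:** The tab's front is flush with the near ear, with no shank visible between them. A close view just after release showed the pin tip standing past the far ear. In the top view the bystanders and look-alikes I could see had not moved; the arm hid part of that view.
- **Checks that disagreed:**
  - Height estimates for the lug hole ranged from 72 to 74.5 mm.
  - The fork ended up shifted about 1.5 mm toward +y, so the near ear rests against the lug and the far gap is about 4 mm. This is within the fork's play.
  - The tab measured 42 mm long and 28.5 mm wide in the last view, against the stated 44 by 30. Its length had already measured about 43 mm and its width 28–29 mm on the counter, so I put this down to camera calibration.

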